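# Empty the tilting pan and fit its stirring paddles

### The job

Turn the table-top tilting pan round for the next batch: with its side lever tip it to about 70 degrees, so that all the potato halves go into the tray under the lip, hold it there for five seconds so that nothing stays behind, then bring it back fully level. Only then fit every stirring paddle from the rack fully home, collar down on the pan's floor, each in a socket of its own in the pan's floor, turning it so that its flatted shank matches the slot. Leave the other kitchen things where they are.

Things in the scene. Friction and masses are not known exactly. Their poses are not given: they have to be found in the camera images.
- cooker: White table-top stand of the tilting pan, fixed, 250 x 220 mm. Origin on the table under the middle of the level pan's floor; x points to the pouring lip (away from the robot), y to the pan's left, where the lever is, z up.
- pan (a joint): Tilt of the pan in rad: 0 = level (against a stop), grows as it tips over its lip towards +x of the stand, stop at 1.55. It turns about the stand's y axis through point pan_hinge. It is counterbalanced and stiff: it stays where it is left; about 5 to 15 N at the bar moves it.
- pan_hinge (a point): Middle of the pan's tilt axis, near its lip: 140 mm along x from the stand's origin, 155 mm up. All the pan's points have the pan's axes (the stand's while level). Open steel pan, inside 220 (x) x 240 (y) mm; floor top 30 mm below the axis, rim 25 mm above it; at its +x end a lip rises 17 mm at 20 degrees.
- lever_bar (a point): Middle of the black round crossbar on the pan's tilt lever: diameter 16, free length 85 mm along the pan's y, 205 mm to the +y side of the pan's centre line. It is 180 mm from the tilt axis; with the pan level the lever leans 70 degrees from vertical towards -x (bar 217 mm above the table); it turns with the pan, upright at 1.22 rad.
- tray: Open steel tray, 220 (x) x 250 (y) x 90 mm high, walls 4 mm, fixed, just beyond and below the pouring lip. Origin at the centre of its underside; axes as the stand's.
- socket1 (a point): Centre of the mouth of drive socket 1, flush in the pan's floor: a blind slot 28.5 x 16.5 mm, 34 mm deep, long side along the pan's x axis. At (-195, 60, -30) mm from pan_hinge in the pan's axes.
- socket2 (a point): Centre of the mouth of drive socket 2, flush in the pan's floor: a blind slot 28.5 x 16.5 mm, 34 mm deep, long side along the pan's y axis. At (-195, -60, -30) mm from pan_hinge in the pan's axes.
- socket3 (a point): Centre of the mouth of drive socket 3, flush in the pan's floor: a blind slot 28.5 x 16.5 mm, 34 mm deep, long side along the pan's y axis. At (-85, 60, -30) mm from pan_hinge in the pan's axes.
- socket4 (a point): Centre of the mouth of drive socket 4, flush in the pan's floor: a blind slot 28.5 x 16.5 mm, 34 mm deep, long side along the pan's x axis. At (-85, -60, -30) mm from pan_hinge in the pan's axes.
- rack: Fixed rack, 288 x 178 mm, top surface 50 mm above the table, with two open slots 31 mm wide, 30 mm deep and 260 mm long along its x at y = -45 and +45 mm. Origin on the table under its centre.
- paddle1: Stirring paddle, 133 mm tall, 0.22 kg, may be absent (paddles are all alike). Origin: centre of its underside, z up. Flatted steel shank 26 (x) x 14 (y), z 0 to 30 mm, the lowest 6 mm narrowed to 22 x 10; square collar 56 x 56, z 30 to 40; flat blade 70 (x) x 8 (y), to z 83; black grip block 40 (x) x 16 (y), z 83 to 133.
- paddle2: Stirring paddle, as paddle1. At first it hangs by its collar in a slot of the rack, shank down, turned any way, free to slide along the slot. Home in a socket, its collar lies on the pan's floor and its origin is 30 mm below the socket's mouth. May be absent.
- paddle3: Stirring paddle, as paddle1. At first it hangs by its collar in a slot of the rack, shank down, turned any way, free to slide along the slot. Home in a socket, its collar lies on the pan's floor and its origin is 30 mm below the socket's mouth. May be absent.
- paddle4: Stirring paddle, as paddle1. At first it hangs by its collar in a slot of the rack, shank down, turned any way, free to slide along the slot. Home in a socket, its collar lies on the pan's floor and its origin is 30 mm below the socket's mouth. May be absent.
- potato1: Firm potato half, a dome 56 mm across and 30 mm high, 0.06 kg, lying on its flat face on the pan's floor at first, origin at the centre of that face; may be absent.
- potato2: Firm potato half, a dome 56 mm across and 30 mm high, 0.06 kg, lying on its flat face on the pan's floor at first, origin at the centre of that face; may be absent.
- potato3: Firm potato half, a dome 56 mm across and 30 mm high, 0.06 kg, lying on its flat face on the pan's floor at first, origin at the centre of that face; may be absent.
- potato4: Firm potato half, a dome 56 mm across and 30 mm high, 0.06 kg, lying on its flat face on the pan's floor at first, origin at the centre of that face; may be absent.
- shaker: Bystander: steel shaker, 56 mm across, 100 mm tall; origin at the centre of its underside.
- oil: Bystander: green glass bottle, 66 mm across, 190 mm tall; origin at the centre of its underside.
- spice: Bystander: amber jar, 52 mm across, 80 mm tall; origin at the centre of its underside.
Things that resemble listed ones, but are neither listed nor needed, are in the scene too. Leave any purple or red look-alike of the paddle4 alone.

How it is judged:
By the outcome, as a careful person would: the job done as asked, in the order asked, and still so for the second after the job is handed in, with the robot touching nothing.
Of paddle1, paddle2, paddle3, paddle4 only 3 to 4 are there at a start; the rules pass over those that are not, and their reading is None.
Of potato1, potato2, potato3, potato4 only 2 to 4 are there at a start; the rules pass over those that are not, and their reading is None.
At some moment in a run one of paddle1, paddle2, paddle3, paddle4, potato1, potato2, potato3, potato4 may be knocked a few centimetres aside while the robot is not near it.
It also fails if it takes over 208 s, if anything falls off the work surface, if the arm or the gripper's body presses on something with over 40 N, if the wrist force passes 120 N, or if a joint passes its speed limit or range.

### The arm

A 7-joint arm with a two-finger parallel gripper is mounted at the origin on the work surface. World frame = base frame: x ahead of the robot, y to its left, z up, the work surface at z = 0. Lengths are in m, angles in rad, forces in N, time in s.
With the tool pointing down it reaches from about 0.4 to 0.875 m from the base axis. Payload 19.3 kg.
Tool frame: the origin (TCP) lies midway between the tips of the shut fingers; the grasp point (between the pads) lies 19 mm behind it; z points along the fingers, y is the direction in which the jaws open and shut (so a half turn about z gives the same grasp; the last joint's range is limited). The gripper opens to 85 mm and grips with 20 to 120 N. Pads are 22 mm wide; open, the fingers measure 114 mm over their backs; the gripper's body (76 mm by 85 mm) begins 54 mm behind the grasp point. The pads swing forward as they close: fully open they stand 13 mm farther back than shut.
Start: joints at [1.16, 0.521, -0.036, 1.599, 0.021, 1.021, -0.113], TCP at [0.209, -0.589, 0.231] pointing down, gripper open.
Joint ranges: [-2.91, 2.91], [-0.3, 2.13], [-1.5, 1.42], [0.17, 2.43], [-1.26, 4.41], [0.16, 1.93], [-2.52, 2.52]. Speed limits (rad/s): [1.89, 1.89, 2.39, 2.39, 3.01, 3.01, 3.01].

### API

Orientations are given as [roll, pitch, yaw] about the fixed x, y, z axes, in that order (R = Rz(yaw) Ry(pitch) Rx(roll)).
In Python, from workcell import telemetry, cams, workorder gives the robot as it stands. The module is installed in compiled form; this text tells all that it offers.
- The arm moves only by the tool apply_moves, never from a script. Its argument "steps" is a list of rows, each a list of 4 numbers: the shift along the tool's x, y, z in cm, then the turn about the tool's z in rad. A call has exactly 10 rows; each row is the pose to reach, as a shift and turn from the pose commanded when the call began, along the tool's axes at that moment; what a row does not reach only later rows make up. A row lasts 1/12 s, in which the tool goes at most 41.7 mm and 7.16 degrees, less where a joint would pass 70% of its speed; a pose out of reach is approached as far as the arm can. A call with a gripper value outside its range is refused whole. "claw" is the closure, from 0 (fully open) to 1 (shut), set as the call begins (left out, the last holds). The fingers move at their own pace and stop on an object; "force" is the grip in N (left out, the last holds). Time passes only in rows, so rows that repeat a pose let the fingers close, or fill a call up. It gives the time, the measured TCP pose, the force and the opening at its end, in the units of the state.
- telemetry.observe(): the state, without advancing time (a new reading comes with each control period).
- cams.grab_frame(name): name is "scene" or "top" or "wrist"; returns a dict with "color" (400x640x3 uint8, red, green, blue), "mtx" (3x3 intrinsics, pixels), "eye" and "orientation" of the camera in the world; the wrist camera has in their place "T_tool_cam" (4x4, takes a point from camera to tool coordinates, whose origin is the TCP and whose axes are the flange's). Camera axes: x right, y down, z forward; pixel columns grow to the right and rows downward; lengths in m; the calibration is good to about 2 mm. The wrist camera is an equidistant fisheye: a pixel r from the principal point sees the ray r / f radians off the axis. A picture is of the moment at which its call begins: read the wrist's pose just before it. There is no depth.
- workorder.job_done(): hands the job in, once; it reports no verdict.
Trained networks look in the newest picture that a camera, given by its name, has taken for a name from the list of things; names that differ only in an ending like _2 or _b are one class to them, and where a whole thing is asked for, a point or a joint stands for the part that bears it (a point fixed in the world has none). Each returns a list of dicts, best first, with "score" (0 to 1); they miss things now and then, are a little off and sometimes report something else, mostly with a low value. They report only what shows in the picture. A call takes as long as a camera call. They do not tell look-alikes from the thing itself.
- cams.find_in(camera, name): "box" ([left, top, width, height] in pixels, round what is visible of it).
- cams.pinpoint(camera, name): "uv" ([column, row] in pixels: a listed point, or the origin of a listed thing).
The state is a dict: "clock": time; "qpos": joint angles; "qd": joint speeds; "joint_efforts": joint torques, N m; "position": TCP position; "tool_rot": TCP orientation; "force": force on the tool from outside, world axes, zero at the start; "moment": the same for the moment, N m; "grip_width": finger opening in m.
Only numpy, scipy, OpenCV 4.12 (cv2) and the standard library are available. Lean on these libraries where they do the work, as an engineer would, in place of code of your own. Each camera call takes 0.05 s, during which the arm holds its last target. There are 200 camera calls.

## Working session

There is one attempt and no reset: what is moved stays moved. The work goes in short steps, Python scripts to look and compute and a tool call to move; the robot and the scene stay as the last step left them, time stands still between calls to the robot, and variables do not carry over. Pictures are saved under pics/ and viewed, about 12 in all and at most 16, crops included, and the job is handed in when it is done.

Besides the shell and the picture viewer there is one more tool, called after "Emit:" as a command line: name --pt "numbers of a row" for each row, then --argument value for the rest. apply_moves: Moves the arm, as the interface text tells. Its arguments: {"type":"object","properties":{"steps":{"type":"array"},"claw":{"type":"number"},"force":{"type":"number"}},"required":["steps"]}

```bash
mkdir -p pics
cat > h.py <<'E'
import numpy as np, cv2
from scipy.spatial.transform import Rotation as R
from workcell import telemetry, cams, workorder
def cam(f):
    o=np.array(f["orientation"],float)
    M=o if o.shape==(3,3) else (R.from_euler('xyz',o).as_matrix() if o.size==3 else R.from_quat(o).as_matrix())
    return np.array(f["mtx"]),np.array(f["eye"]),M
def back(f,uv,z):
    K,e,M=cam(f); d=M@np.linalg.inv(K)@np.array([uv[0],uv[1],1.]); return e+d*(z-e[2])/d[2]
def proj(f,p):
    K,e,M=cam(f); c=M.T@(np.array(p)-e); u=K@c; return u[:2]/u[2]
def save(f,n): cv2.imwrite('pics/'+n,cv2.cvtColor(f["color"],cv2.COLOR_RGB2BGR))
E
python3 - <<'E'
from h import *
s=telemetry.observe();print(s)
for c in("scene","top"):
    f=cams.grab_frame(c);save(f,c+"0.png");print(c,f["mtx"],f["eye"],f["orientation"])
    np.save(c+"0.npy",f,allow_pickle=True)
    for n,z in[("cooker",0),("pan_hinge",.155),("lever_bar",.217),("tray",0),("socket1",.125),("socket2",.125),("socket3",.125),("socket4",.125),("rack",0),("paddle1",.02),("potato1",.125),("shaker",0),("oil",0),("spice",0)]:
        for d in cams.pinpoint(c,n):
            if d["score"]>.2: print(n,round(d["score"],2),np.round(d["uv"]),np.round(back(f,d["uv"],z),3))
E
```

```text
{'clock': 0.0, 'qpos': array([ 1.15979027,  0.52206182, -0.03633415,  1.60000989,  0.02117669,
        1.0211198 , -0.11279961]), 'qd': array([-7.26746424e-04,  3.47283031e-04, -7.37642421e-05,  1.21944291e-03,
        3.97935167e-04,  3.85993101e-04,  1.17114822e-03]), 'joint_efforts': array([-3.11078315e-03, -9.27106977e+01,  1.97826102e+00, -3.69938529e+01,
        1.76790822e-02,  8.20021058e-03,  2.59024750e-05]), 'position': array([ 0.20875973, -0.58872977,  0.2306952 ]), 'tool_rot': array([-3.14037953e+00,  6.46889979e-05,  3.40790213e-01]), 'force': array([-1.13751647, -1.08376165, -1.02729311]), 'moment': array([-0.01794441,  0.04013854, -0.03242099]), 'grip_width': 0.08515696598365755}
scene [[372.58508306   0.         316.53016859]
 [  0.         372.58508306 194.34146902]
 [  0.           0.           1.        ]] [ 1.11599298 -0.42392579  0.968484  ] [-2.41283296 -0.01594838  1.03678898]
cooker 0.96 [342. 214.] [0.496 0.058 0.   ]
cooker 0.31 [371. 196.] [0.479 0.192 0.   ]
pan_hinge 0.98 [367. 219.] [0.647 0.032 0.155]
pan_hinge 0.28 [261. 271.] [ 0.647 -0.291  0.155]
l
[... 2633 characters left out ...]
 0.39  0.   ]
paddle1 0.91 [398. 190.] [ 0.547 -0.26   0.02 ]
paddle1 0.89 [426. 190.] [ 0.544 -0.351  0.02 ]
paddle1 0.89 [397. 283.] [ 0.253 -0.254  0.02 ]
paddle1 0.72 [426. 227.] [ 0.427 -0.349  0.02 ]
paddle1 0.64 [398. 226.] [ 0.429 -0.258  0.02 ]
paddle1 0.62 [478. 210.] [ 0.479 -0.514  0.02 ]
paddle1 0.58 [429. 137.] [ 0.716 -0.365  0.02 ]
potato1 0.66 [281. 183.] [0.555 0.103 0.125]
potato1 0.53 [275. 216.] [0.46  0.12  0.125]
potato1 0.51 [308. 232.] [0.411 0.024 0.125]
potato1 0.51 [314. 191.] [0.532 0.004 0.125]
shaker 0.89 [394. 148.] [ 0.685 -0.254  0.   ]
oil 0.7 [178. 199.] [0.521 0.442 0.   ]
oil 0.62 [319. 188.] [ 0.556 -0.011  0.   ]
spice 0.59 [193. 221.] [0.45 0.39 0.  ]
```

Run:
```python
import cv2
a=cv2.imread('pics/scene0.png');b=cv2.imread('pics/top0.png')
cv2.imwrite('pics/s1.png',cv2.resize(a[110:380,120:480],None,fx=2.2,fy=2.2,interpolation=3))
cv2.imwrite('pics/t1.png',cv2.resize(b[100:310,150:500],None,fx=2.2,fy=2.2,interpolation=3))
```

```text
(no output)
```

View pics/s1.png

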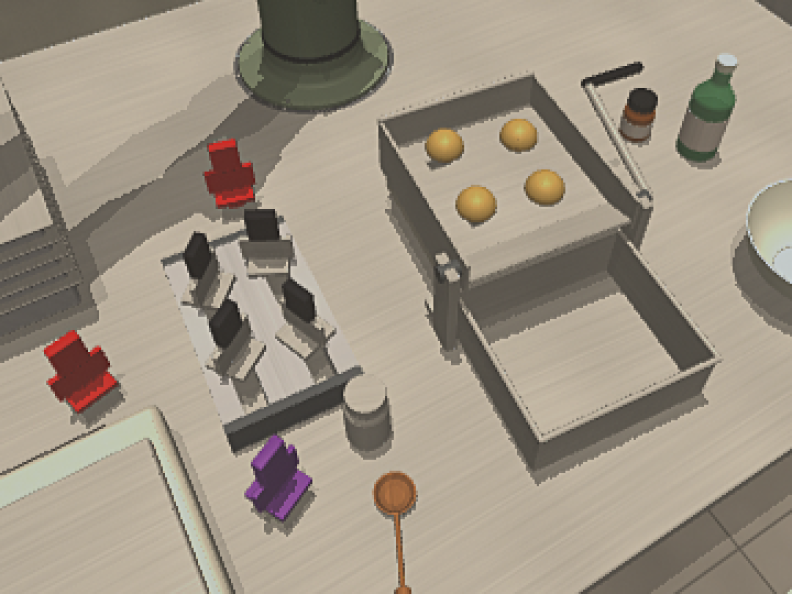

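View pics/t1.png

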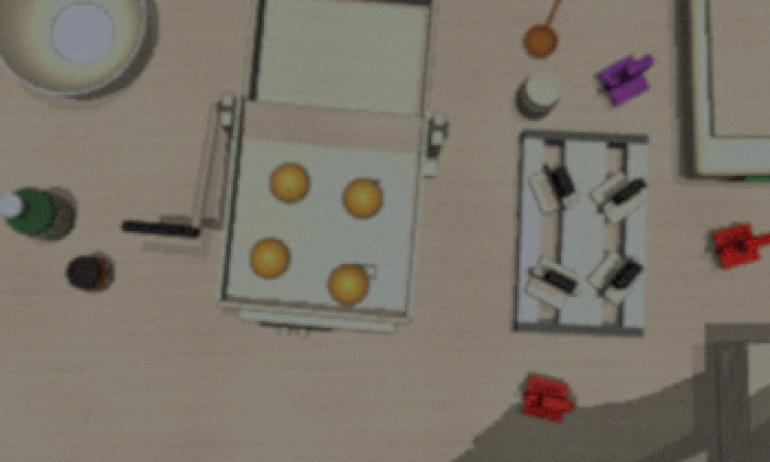

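```bash
cat >> h.py <<'E'
from scipy.optimize import least_squares
def rz(a): return R.from_euler('z',a).as_matrix()
HB=np.array([.14,0,.155]); L={'cooker':(0,0,0),'pan_hinge':(.14,0,.155),'lever_bar':(-.029,.205,.217)}
SK=[(-.055,.06,.125),(-.055,-.06,.125),(.055,.06,.125),(.055,-.06,.125)]
def stand(q,p): return np.array([q[0],q[1],0])+rz(q[2])@np.array(p)
def rows(tx,ty,tz,yaw,n=10,cur=None):
    "final shift (cm, tool axes) and turn from the measured pose"
    s=telemetry.observe(); M=R.from_euler('xyz',s['tool_rot']).as_matrix()
    d=M.T@(np.array([tx,ty,tz])-s['position'])*100; th=-(yaw-s['tool_rot'][2]); th=(th+np.pi/2)%np.pi-np.pi/2
    print('shift cm',np.round(d,2),'turn',round(th,3))
E
python3 - <<'E'
from h import *
F={c:np.load(c+"0.npy",allow_pickle=True).item() for c in("scene","top")}
obs=[("scene","cooker",(342,214)),("scene","pan_hinge",(367,219)),("scene","lever_bar",(402,143)),("top","cooker",(300,207)),("top","pan_hinge",(301,154)),("top","lever_bar",(220,201))]
# pan rim corners from top view crops (near-left, near-right): rim z .18, outer ~ (-.08-..)
r=least_squares(lambda q:np.concatenate([proj(F[c],stand(q,L[n]))-uv for c,n,uv in obs]),[.49,.05,-.1],loss='soft_l1')
print(r.x,np.round(r.fun,1)); q=r.x; print('hinge',stand(q,L['pan_hinge']),'bar',stand(q,L['lever_bar']))
im=cv2.imread('pics/top0.png'); im=cv2.resize(im,None,fx=3,fy=3,interpolation=3)
im2=cv2.resize(cv2.imread('pics/scene0.png'),None,fx=3,fy=3,interpolation=3)
for i,c in((im,'top'),(im2,'scene')):
  def P(p): return tuple(int(v) for v in (proj(F[c],stand(q,p))+.5)*3)
  for a in [[(-.08,.12,.18),(-.08,-.12,.18),(.14,-.12,.18),(.14,.12,.18)],[(-.08,.12,.125),(-.08,-.12,.125),(.14,-.12,.125),(.14,.12,.125)],[(-.029,.1625,.217),(-.029,.2475,.217)]]:
    for k in range(len(a)): cv2.line(i,P(a[k]),P(a[(k+1)%len(a)]),(0,0,255),1)
  for s in SK: cv2.circle(i,P(s),4,(255,0,0),1)
cv2.imwrite('pics/ov.png',np.hstack([cv2.resize(im[420:800,580:1060],(400,317)),cv2.resize(im2[380:760,800:1280],(400,317))]))
b=stand(q,L['lever_bar']); rows(b[0],b[1],b[2]+.1,q[2]+np.pi/2)
E
```

```text
[ 0.49791547  0.05619579 -0.12381252] [-0.5  0.4  0.2 -3.2 -0.5  0.7 -1.6 -1.2  1.   0.  -0.3  0.2]
hinge [0.63684378 0.03890629 0.155     ] bar [0.49445424 0.26320791 0.217     ]
shift cm [ 55.4  -70.78  -8.57] turn -1.106
```

View pics/ov.png

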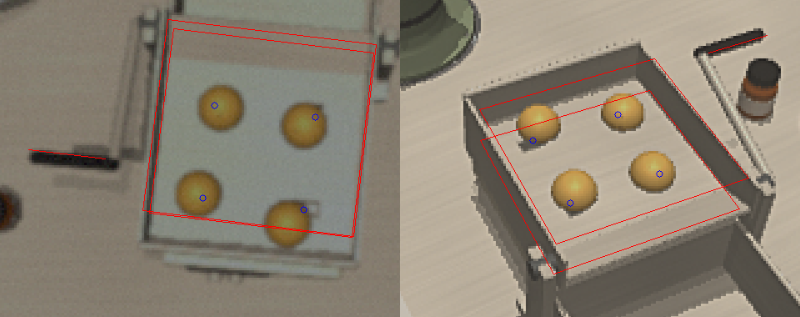

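Emit:
apply_moves --pt "1 0 -3.5 0" --pt "4 -2 -7 0" --pt "7.5 -4.5 -9 0" --pt "11 -7 -11 0" --pt "14.5 -9.5 -13 0" --pt "18 -12 -14 0" --pt "22 -14.5 -15 0" --pt "26 -17 -15 0" --pt "30 -19.5 -15 0" --pt "33 -22 -15 0" --claw 0 --force 60

```text
clock: 2.33
position: [0.4238, -0.3039, 0.3809]
tool_rot: [3.141, -0.001, 0.341]
force: [1.2, -0.5, 0.2]
grip_width: 0.0854
```

Emit:
apply_moves --pt "2 -3.5 0 -0.1" --pt "4 -7 0 -0.2" --pt "6 -10.5 0 -0.3" --pt "8 -14 0 -0.4" --pt "10 -18 0 -0.5" --pt "12 -21.5 0 -0.6" --pt "14 -25 0 -0.7" --pt "16 -28.5 0 -0.8" --pt "17.5 -32 0 -0.9" --pt "19 -36 0 -1.0"

```text
clock: 3.17
position: [0.4815, 0.0977, 0.3804]
tool_rot: [3.141, -0.0, 1.345]
force: [1.1, 0.1, 0.1]
grip_width: 0.0855
```

Run:
```python
from h import *
s=telemetry.observe();print(s['clock'],s['position'],s['tool_rot'],s['qpos'])
q=[.498,.0562,-.11]; b=np.array([.494,.263,.217]); rows(b[0],b[1],b[2]+.06,q[2]+np.pi/2)
```

```text
3.1667 [0.48152949 0.09765579 0.38043752] [ 3.14103029e+00 -1.77861587e-06  1.34488638e+00] [ 0.1838275   0.20909373 -0.60304969  1.70355547  0.12404875  1.26677183
 -0.67214268]
shift cm [16.39 -2.49 10.34] turn -0.116
```

Emit:
apply_moves --pt "3.5 -1 0 -0.05" --pt "7 -2 1.5 -0.116" --pt "10.5 -2.5 3 -0.116" --pt "13.5 -2.5 5.5 -0.116" --pt "16.4 -2.5 8 -0.116" --pt "16.4 -2.5 9 -0.116" --pt "16.4 -2.5 9 -0.116" --pt "16.4 -2.5 9 -0.116" --pt "16.4 -2.5 9 -0.116" --pt "16.4 -2.5 9 -0.116"

```text
clock: 4.0
position: [0.4951, 0.2608, 0.2916]
tool_rot: [3.14, -0.0, 1.455]
force: [0.3, 0.6, 0.1]
grip_width: 0.0852
```

```bash
cat >> h.py <<'E'
def wray(f,s,uv):
    "world ray origin, dir of a wrist pixel"
    K=np.array(f['mtx']); T=np.array(f['T_tool_cam']); x=(uv[0]-K[0,2])/K[0,0]; y=(uv[1]-K[1,2])/K[1,1]; r=np.hypot(x,y)
    d=np.array([x/r*np.sin(r),y/r*np.sin(r),np.cos(r)]) if r>1e-9 else np.array([0,0,1.])
    M=R.from_euler('xyz',s['tool_rot']).as_matrix(); o=np.array(s['position'])+M@T[:3,3]; return o,M@T[:3,:3]@d
def wback(f,s,uv,z):
    o,d=wray(f,s,uv); return o+d*(z-o[2])/d[2]
def wproj(f,s,p):
    K=np.array(f['mtx']); T=np.array(f['T_tool_cam']); M=R.from_euler('xyz',s['tool_rot']).as_matrix()
    c=T[:3,:3].T@(M.T@(np.array(p)-s['position'])-T[:3,3]); r=np.hypot(c[0],c[1]); t=np.arctan2(r,c[2]); return np.array([K[0,2]+K[0,0]*t*c[0]/r,K[1,2]+K[1,1]*t*c[1]/r])
def wshot(n):
    s=telemetry.observe(); f=cams.grab_frame('wrist'); save(f,n+'.png'); np.save(n+'.npy',(f,s),allow_pickle=True); return f,s
E
python3 - <<'E'
from h import *
f,s=wshot('w1'); print(s['clock'],s['position'],s['tool_rot'],s['qpos'].round(2)); print(f['T_tool_cam'],f['mtx'])
for n,z in(('lever_bar',.217),('pan_hinge',.155)):
  for d in cams.pinpoint('wrist',n)[:2]: print(n,d['score'],d['uv'],wback(f,s,d['uv'],z))
im=cv2.imread('pics/w1.png')
for p in [(.494,.263,.217)]: cv2.circle(im,tuple(int(v) for v in wproj(f,s,p)),3,(0,0,255),1)
cv2.imwrite('pics/w1o.png',im)
E
```

```text
4.0 [0.49511319 0.26076844 0.29161991] [ 3.13974676e+00 -4.90303775e-04  1.45519769e+00] [-0.11  0.42 -0.66  1.68  0.28  1.14 -0.96]
[[-9.81580712e-06 -9.55174472e-01 -2.96043457e-01  7.57644873e-02]
 [ 9.99999940e-01  9.35369394e-05 -3.34950497e-04  7.33326548e-04]
 [ 3.47627163e-04 -2.96043443e-01  9.55174413e-01 -1.42809544e-01]
 [ 0.00000000e+00  0.00000000e+00  0.00000000e+00  1.00000000e+00]] [[309.70691629   0.         314.75273271]
 [  0.         309.70691629 196.58269697]
 [  0.           0.           1.        ]]
lever_bar 0.97 [306.5, 205.8] [0.48996261 0.26262671 0.217     ]
```

View pics/w1o.png

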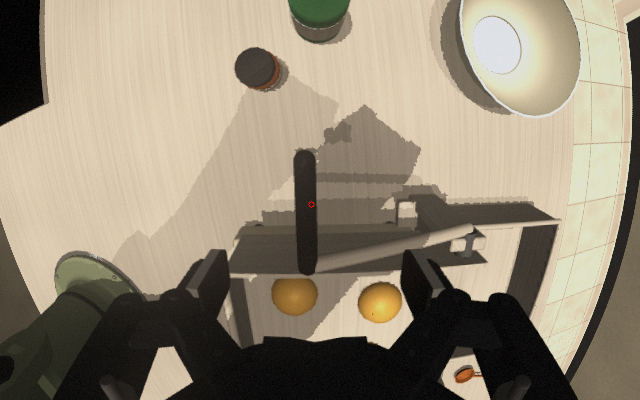

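Emit:
apply_moves --pt "0.1 -0.5 2 0" --pt "0.1 -0.5 4 0" --pt "0.1 -0.5 6 0" --pt "0.1 -0.5 8 0" --pt "0.1 -0.5 9.2 0" --pt "0.1 -0.5 9.2 0" --pt "0.1 -0.5 9.2 0" --pt "0.1 -0.5 9.2 0" --pt "0.1 -0.5 9.2 0" --pt "0.1 -0.5 9.2 0"

```text
clock: 4.98
position: [0.4901, 0.2633, 0.1992]
tool_rot: [3.14, -0.001, 1.457]
force: [-0.3, -0.3, 0.5]
grip_width: 0.0855
```

Emit:
apply_moves --pt "0 0 0 0" --pt "0 0 0 0" --pt "0 0 0 0" --pt "0 0 0 0" --pt "0 0 0 0" --pt "0 0 0 0" --pt "0 0 0 0" --pt "0 0 0 0" --pt "0 0 0 0" --pt "0 0 0 0" --claw 1 --force 50

```text
clock: 5.82
position: [0.4886, 0.2633, 0.1984]
tool_rot: [-3.14, 0.001, 1.457]
force: [-9.0, -1.1, 8.1]
grip_width: 0.0144
```

Run:
```python
from h import *
s=telemetry.observe();print(s['position'],s['tool_rot'],s['force'],s['grip_width'])
b0=np.array([-np.sin(np.radians(70)),np.cos(np.radians(70))])*.18
psi=s['tool_rot'][2]; phi=-.115
for th in np.linspace(0,1.22,31)[1:]:
    a=np.radians(70)-th; d=np.array([-np.sin(a),np.cos(a)])*.18-b0
    w=np.array([d[0]*np.cos(phi),d[0]*np.sin(phi)]); print(round(th,3),np.round([100*(w@[np.cos(psi),np.sin(psi)]),100*(w@[np.sin(psi),-np.cos(psi)]),-100*d[1]],2))
```

```text
[0.48864012 0.26325276 0.19838853] [-3.14009583e+00  7.79054010e-04  1.45748280e+00] [-9.04974651 -1.07265558  8.07626153] 0.014399806133295072
0.041 [-0.    0.26 -0.68]
0.081 [-0.    0.56 -1.35]
0.122 [-0.    0.87 -2.01]
0.163 [-0.    1.22 -2.66]
0.203 [-0.    1.59 -3.29]
0.244 [-0.    1.99 -3.9 ]
0.285 [-0.    2.41 -4.5 ]
0.325 [-0.    2.85 -5.08]
0.366 [-0.01  3.32 -5.65]
0.407 [-0.01  3.81 -6.19]
0.447 [-0.01  4.33 -6.71]
0.488 [-0.01  4.86 -7.21]
0.529 [-0.01  5.41 -7.69]
0.569 [-0.01  5.99 -8.15]
0.61 [-0.01  6.58 -8.58]
0.651 [-0.01  7.18 -8.99]
0.691 [-0.01  7.81 -9.37]
0.732 [-0.01  8.45 -9.73]
0.773 [ -0.02   9.1  -10.06]
0.813 [ -0.02   9.77 -10.36]
0.854 [ -0.02  10.44 -10.64]
0.895 [ -0.02  11.13 -10.89]
0.935 [ -0.02  11.83 -11.11]
0.976 [ -0.02  12.54 -11.3 ]
1.017 [ -0.02  13.25 -11.47]
1.057 [ -0.02  13.97 -11.6 ]
1.098 [ -0.02  14.69 -11.71]
1.139 [ -0.03  15.42 -11.78]
1.179 [ -0.03  16.15 -11.83]
1.22 [ -0.03  16.88 -11.84]
```

Emit:
apply_moves --pt "0 0.26 -0.68 0" --pt "0 0.56 -1.35 0" --pt "0 0.87 -2.01 0" --pt "0 1.22 -2.66 0" --pt "0 1.59 -3.29 0" --pt "0 1.99 -3.9 0" --pt "0 2.41 -4.5 0" --pt "0 2.85 -5.08 0" --pt "0 3.32 -5.65 0" --pt "0 3.81 -6.19 0"

```text
clock: 6.65
position: [0.5235, 0.2599, 0.2595]
tool_rot: [-3.134, 0.002, 1.46]
force: [-27.1, 2.9, 3.8]
grip_width: 0.0141
```

Emit:
apply_moves --pt "0 0.3 -0.6 0" --pt "0 0.8 -1.2 0" --pt "0 1.35 -1.7 0" --pt "0 1.95 -2.15 0" --pt "0 2.5 -2.6 0" --pt "0 3.1 -3.0 0" --pt "0 3.75 -3.4 0" --pt "0 4.4 -3.75 0" --pt "0 5.0 -4.1 0" --pt "0 5.7 -4.4 0"

```text
clock: 7.48
position: [0.581, 0.2545, 0.3054]
tool_rot: [-3.137, -0.001, 1.46]
force: [-29.2, -0.2, 29.8]
grip_width: 0.0142
```

Run:
```python
from h import *
f=cams.grab_frame('scene');save(f,'s2.png')
for d in cams.pinpoint('scene','lever_bar')[:1]: print(d)
```

```text
{'uv': [425.3, 137.5], 'score': 0.88}
```

Emit:
apply_moves --pt "0 0.2 -0.5 0" --pt "0 0.8 -0.8 0" --pt "0 1.5 -1.0 0" --pt "0 2.2 -1.25 0" --pt "0 3.0 -1.4 0" --pt "0 3.8 -1.55 0" --pt "0 4.6 -1.7 0" --pt "0 5.4 -1.75 0" --pt "0 6.3 -1.8 0" --pt "0 7.1 -1.85 0"

```text
clock: 8.42
position: [0.6534, 0.2468, 0.3233]
tool_rot: [-3.139, -0.003, 1.46]
force: [-11.0, 9.4, 4.7]
grip_width: 0.0139
```

Run:
```python
from h import *
for c in('scene','top'):
    f=cams.grab_frame(c);save(f,c+'3.png')
    for d in cams.pinpoint(c,'lever_bar')[:1]: print(d,back(f,d['uv'],.335))
    print('hinge',[ (d['uv'],round(d['score'],2),back(f,d['uv'],.155).round(3)) for d in cams.pinpoint(c,'pan_hinge')[:1]])
a=cv2.imread('pics/scene3.png')
cv2.imwrite('pics/s3.png',cv2.resize(a[60:340,230:520],None,fx=2.1,fy=2.1,interpolation=3))
```

```text
{'uv': [446.2, 148.5], 'score': 0.94} [0.66406478 0.24409278 0.335     ]
hinge [([368.8, 218.3], 0.97, array([0.646, 0.037, 0.155]))]
hinge [([301.4, 155.0], 0.96, array([0.634, 0.041, 0.155]))]
```

View pics/s3.png

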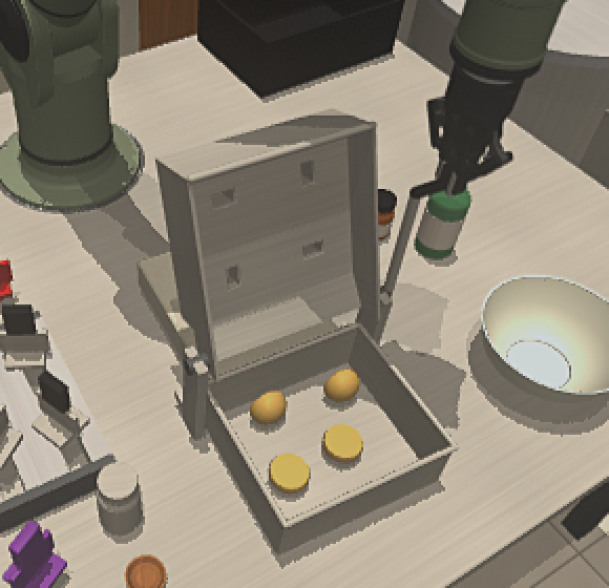

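Emit:
apply_moves --pt "0 0.1 0 0" --pt "0 0.1 0 0" --pt "0 0.1 0 0" --pt "0 0.1 0 0" --pt "0 0.1 0 0" --pt "0 0.1 0 0" --pt "0 0.1 0 0" --pt "0 0.1 0 0" --pt "0 0.1 0 0" --pt "0 0.1 0 0"

```text
clock: 9.55
position: [0.6545, 0.2466, 0.3233]
tool_rot: [-3.14, -0.003, 1.459]
force: [-5.9, 8.0, 6.6]
grip_width: 0.0141
```

Emit:
apply_moves --pt "0 0 0 0" --pt "0 0 0 0" --pt "0 0 0 0" --pt "0 0 0 0" --pt "0 0 0 0" --pt "0 0 0 0" --pt "0 0 0 0" --pt "0 0 0 0" --pt "0 0 0 0" --pt "0 0 0 0"

```text
clock: 10.38
position: [0.6545, 0.2466, 0.3233]
tool_rot: [-3.14, -0.003, 1.459]
force: [-5.9, 8.5, 6.9]
grip_width: 0.0141
```

Emit:
apply_moves --pt "0 0 0 0" --pt "0 0 0 0" --pt "0 0 0 0" --pt "0 0 0 0" --pt "0 0 0 0" --pt "0 0 0 0" --pt "0 0 0 0" --pt "0 0 0 0" --pt "0 0 0 0" --pt "0 0 0 0"

```text
clock: 11.22
position: [0.6545, 0.2467, 0.3233]
tool_rot: [-3.14, -0.003, 1.459]
force: [-5.6, 9.4, 6.6]
grip_width: 0.0144
```

Emit:
apply_moves --pt "0 0 0 0" --pt "0 0 0 0" --pt "0 0 0 0" --pt "0 0 0 0" --pt "0 0 0 0" --pt "0 0 0 0" --pt "0 0 0 0" --pt "0 0 0 0" --pt "0 0 0 0" --pt "0 0 0 0"

```text
clock: 12.05
position: [0.6545, 0.2466, 0.3233]
tool_rot: [-3.14, -0.003, 1.459]
force: [-5.6, 8.6, 7.1]
grip_width: 0.014
```

Emit:
apply_moves --pt "0 0 0 0" --pt "0 0 0 0" --pt "0 0 0 0" --pt "0 0 0 0" --pt "0 0 0 0" --pt "0 0 0 0" --pt "0 0 0 0" --pt "0 0 0 0" --pt "0 0 0 0" --pt "0 0 0 0"

```text
clock: 12.88
position: [0.6545, 0.2466, 0.3233]
tool_rot: [-3.14, -0.003, 1.459]
force: [-5.9, 9.2, 6.3]
grip_width: 0.0137
```

Emit:
apply_moves --pt "0 0 0 0" --pt "0 0 0 0" --pt "0 0 0 0" --pt "0 0 0 0" --pt "0 0 0 0" --pt "0 0 0 0" --pt "0 0 0 0" --pt "0 0 0 0" --pt "0 0 0 0" --pt "0 0 0 0"

```text
clock: 13.72
position: [0.6545, 0.2466, 0.3233]
tool_rot: [-3.14, -0.003, 1.459]
force: [-5.6, 8.5, 7.2]
grip_width: 0.0142
```

Emit:
apply_moves --pt "0 0 0 0" --pt "0 0 0 0" --pt "0 0 0 0" --pt "0 0 0 0" --pt "0 0 0 0" --pt "0 0 0 0" --pt "0 0 0 0" --pt "0 0 0 0" --pt "0 0 0 0" --pt "0 0 0 0"

```text
clock: 14.55
position: [0.6545, 0.2466, 0.3233]
tool_rot: [-3.14, -0.003, 1.459]
force: [-6.5, 9.3, 6.6]
grip_width: 0.0142
```

Run:
```python
from h import *
s=telemetry.observe();print(s['position'],s['force'],s['tool_rot'])
psi=s['tool_rot'][2]; phi=-.115
th0=1.21
a=np.radians(70)-th0;b0=np.array([-np.sin(a),np.cos(a)])*.18
for th in np.linspace(th0,-.01,31)[1:]:
    a=np.radians(70)-th; d=np.array([-np.sin(a),np.cos(a)])*.18-b0
    w=np.array([d[0]*np.cos(phi),d[0]*np.sin(phi)]); print(round(th,3),np.round([100*(w@[np.cos(psi),np.sin(psi)]),100*(w@[np.sin(psi),-np.cos(psi)]),-100*d[1]],2))
```

```text
[0.65451215 0.24664237 0.32330611] [-6.54659867  9.32156914  6.57552492] [-3.14016303e+00 -3.02333807e-03  1.45937182e+00]
1.169 [ 0.   -0.73  0.02]
1.129 [ 0.01 -1.46  0.08]
1.088 [ 0.01 -2.19  0.16]
1.047 [ 0.01 -2.91  0.27]
1.007 [ 0.01 -3.63  0.41]
0.966 [ 0.02 -4.34  0.58]
0.925 [ 0.02 -5.05  0.78]
0.885 [ 0.02 -5.74  1.01]
0.844 [ 0.02 -6.43  1.27]
0.803 [ 0.03 -7.1   1.55]
0.763 [ 0.03 -7.76  1.86]
0.722 [ 0.03 -8.41  2.2 ]
0.681 [ 0.03 -9.05  2.56]
0.641 [ 0.03 -9.67  2.95]
0.6 [  0.04 -10.27   3.37]
0.559 [  0.04 -10.86   3.81]
0.519 [  0.04 -11.43   4.27]
0.478 [  0.04 -11.98   4.75]
0.437 [  0.04 -12.5    5.26]
0.397 [  0.05 -13.01   5.79]
0.356 [  0.05 -13.5    6.33]
0.315 [  0.05 -13.96   6.9 ]
0.275 [  0.05 -14.4    7.49]
0.234 [  0.05 -14.81   8.09]
0.193 [  0.05 -15.21   8.71]
0.153 [  0.06 -15.57   9.34]
0.112 [  0.06 -15.91   9.99]
0.071 [  0.06 -16.22  10.65]
0.031 [  0.06 -16.51  11.33]
-0.01 [  0.06 -16.76  12.01]
```

Emit:
apply_moves --pt "0 -0.9 0.02 0" --pt "0 -1.6 0.08 0" --pt "0 -2.3 0.16 0" --pt "0 -3.0 0.27 0" --pt "0 -3.75 0.41 0" --pt "0 -4.45 0.58 0" --pt "0 -5.15 0.78 0" --pt "0 -5.85 1.01 0" --pt "0 -6.5 1.3 0" --pt "0 -7.2 1.6 0"

```text
clock: 15.38
position: [0.5843, 0.2531, 0.3076]
tool_rot: [3.14, -0.002, 1.457]
force: [-1.0, 1.9, 10.1]
grip_width: 0.014
```

Emit:
apply_moves --pt "0 -0.66 0.31 0" --pt "0 -1.3 0.65 0" --pt "0 -1.95 1.01 0" --pt "0 -2.57 1.4 0" --pt "0 -3.17 1.82 0" --pt "0 -3.76 2.26 0" --pt "0 -4.33 2.72 0" --pt "0 -4.88 3.2 0" --pt "0 -5.4 3.7 0" --pt "0 -5.9 4.25 0"

```text
clock: 16.22
position: [0.5253, 0.2588, 0.2637]
tool_rot: [3.141, 0.0, 1.457]
force: [1.8, 0.1, 2.1]
grip_width: 0.014
```

Emit:
apply_moves --pt "0 -0.49 0.55 0" --pt "0 -0.95 1.1 0" --pt "0 -1.4 1.7 0" --pt "0 -1.8 2.3 0" --pt "0 -2.2 2.9 0" --pt "0 -2.55 3.55 0" --pt "0 -2.9 4.2 0" --pt "0 -3.2 4.85 0" --pt "0 -3.5 5.5 0" --pt "0 -3.7 6.1 0"

```text
clock: 17.05
position: [0.4885, 0.2626, 0.2024]
tool_rot: [-3.141, 0.001, 1.456]
force: [5.0, -5.8, 19.6]
grip_width: 0.014
```

Emit:
apply_moves --pt "0 -0.05 0.2 0" --pt "0 -0.1 0.4 0" --pt "0 -0.1 0.5 0" --pt "0 -0.1 0.5 0" --pt "0 -0.1 0.5 0" --pt "0 -0.1 0.5 0" --pt "0 -0.1 0.5 0" --pt "0 -0.1 0.5 0" --pt "0 -0.1 0.5 0" --pt "0 -0.1 0.5 0"

```text
clock: 17.88
position: [0.4887, 0.2641, 0.2004]
tool_rot: [3.138, -0.002, 1.457]
force: [-4.0, -8.1, 42.6]
grip_width: 0.014
```

Emit:
apply_moves --pt "0 0 0 0" --pt "0 0 0 0" --pt "0 0 0 0" --pt "0 0 0 0" --pt "0 0 0 0" --pt "0 0 0 0" --pt "0 0 -3 0" --pt "0 0 -7 0" --pt "0 0 -11 0" --pt "0 0 -14 0" --claw 0

```text
clock: 18.72
position: [0.4877, 0.2637, 0.3412]
tool_rot: [3.141, -0.001, 1.457]
force: [-0.1, 0.5, 1.0]
grip_width: 0.0854
```

Emit:
apply_moves --pt "-3 0.3 -2 0" --pt "-7 0.8 -3 0" --pt "-11 1.3 -3 0" --pt "-15 1.7 -3 0" --pt "-19 2.2 -3 0" --pt "-23 2.6 -3 0" --pt "-27 3.0 -3 0" --pt "-30 3.3 -3 0" --pt "-31 3.5 -3 0" --pt "-31 3.5 -3 0"

```text
clock: 19.55
position: [0.4872, -0.0513, 0.3679]
tool_rot: [-3.141, 0.001, 1.453]
force: [0.3, -0.1, 0.6]
grip_width: 0.0855
```

Run:
```python
from h import *
f,s=wshot('w2'); print(s['clock'],s['position'],s['tool_rot'],s['qpos'].round(2))
for d in cams.pinpoint('wrist','socket1'): print(round(d['score'],2),np.round(d['uv'],1),wback(f,s,d['uv'],.125).round(4))
for d in cams.pinpoint('wrist','potato1'): print('pot',round(d['score'],2),np.round(d['uv'],1))
for c in('scene','top'):
    g=cams.grab_frame(c);save(g,c+'4.png')
    for n in('lever_bar','pan_hinge','socket1','paddle1'):
      print(c,n,[(round(d['score'],2),np.round(d['uv'],1)) for d in cams.pinpoint(c,n) if d['score']>.4])
```

```text
19.55 [ 0.48717247 -0.05128362  0.3679408 ] [-3.14119808e+00  5.13646113e-04  1.45253934e+00] [ 0.44  0.21 -0.54  1.73  0.11  1.24 -0.25]
0.89 [360.1 127.8] [ 0.5493 -0.0124  0.125 ]
0.85 [267.5  31.4] [0.4499 0.123  0.125 ]
0.66 [273. 127.] [0.4415 0.0013 0.125 ]
0.62 [355.5  33.3] [0.5568 0.1074 0.125 ]
pot 0.71 [477.2 128.9]
scene lever_bar [(0.7, array([369.4, 194.3])), (0.6, array([400.8, 143.1]))]
scene pan_hinge [(0.65, array([368.7, 219.5]))]
scene socket1 [(0.93, array([352.5, 171. ])), (0.69, array([316.9, 184.4])), (0.65, array([367.6, 283. ])), (0.62, array([335.9, 206.7])), (0.58, array([368.4, 195.7]))]
scene paddle1 [(0.89, array([243.2, 230.7])), (0.88, array([217.1, 245. ])), (0.79, array([260. , 267.4])), (0.78, array([245.8, 336.6])), (0.72, array([228.3, 203.9])), (0.57, array([161.4, 295.3]))]
top lever_bar [(0.81, array([217.5, 199.6]))]
top pan_hinge [(0.67, array([303. , 155.9]))]
top socket1 [(0.67, array([315.3, 221.4])), (0.64, array([280.1, 182.6])), (0.63, array([275.1, 220.2]))]
top paddle1 [(0.92, array([397. , 225.7])), (0.89, array([397.7, 188.1])), (0.84, array([398. , 281.8])), (0.81, array([429. , 138.4])), (0.8, array([425.6, 226.5])), (0.7, array([426.3, 189.4]))]
```

View pics/w2.png

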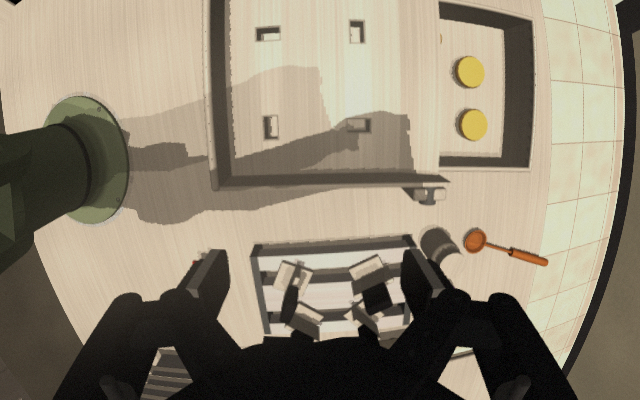

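Emit:
apply_moves --pt "0.5 0 2 0" --pt "1 0.5 4 0" --pt "1.5 1 6 0" --pt "1.5 1 8 0" --pt "1.5 1 8.5 0" --pt "1.5 1 8.5 0" --pt "1.5 1 8.5 0" --pt "1.5 1 8.5 0" --pt "1.5 1 8.5 0" --pt "1.5 1 8.5 0"

```text
clock: 21.03
position: [0.4992, -0.0349, 0.284]
tool_rot: [3.14, 0.0, 1.456]
force: [0.3, 0.2, -0.7]
grip_width: 0.0856
```

Run:
```python
from h import *
f,s=wshot('w3'); print(s['clock'],s['position'],s['tool_rot'])
P=[]
for d in cams.pinpoint('wrist','socket1')[:5]: print(round(d['score'],2),np.round(d['uv'],1),wback(f,s,d['uv'],.125).round(4))
# rectified top-down map of the floor plane, 0.5 mm/px
xs=np.arange(.38,.63,.0005); ys=np.arange(-.08,.19,.0005)
mp=np.array([[wproj(f,s,(x,y,.125)) for y in ys[::-1]] for x in xs[::-1]],np.float32)
im=cv2.imread('pics/w3.png'); r=cv2.remap(im,mp[...,0],mp[...,1],cv2.INTER_CUBIC); cv2.imwrite('pics/rect3.png',r); print(r.shape)
```

```text
21.0333 [ 0.49922698 -0.03494921  0.28398831] [3.14030597e+00 9.86943553e-05 1.45648861e+00]
0.65 [357.6  29.4] [0.5581 0.1097 0.125 ]
0.61 [250.6 152.2] [0.4398 0.0006 0.125 ]
0.57 [357.7 151. ] [ 0.5456 -0.0107  0.125 ]
0.56 [242.6  32.2] [0.4475 0.1214 0.125 ]
(500, 540, 3)
```

View pics/rect3.png

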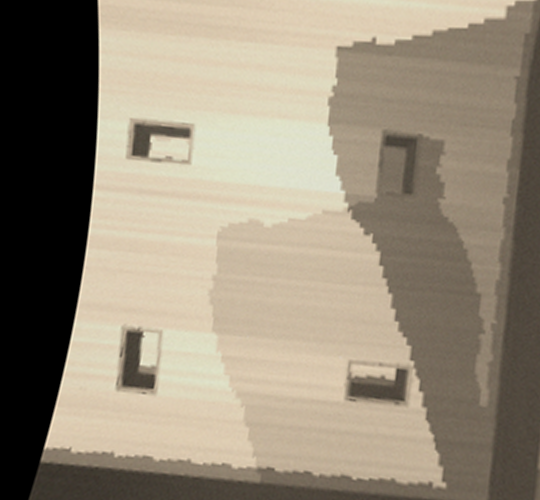

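Emit:
apply_moves --pt "-3.5 0.3 -1 0" --pt "-7.5 0.6 -2 0" --pt "-11.5 1 -2 0" --pt "-15.5 1.3 -2 0" --pt "-19.5 1.7 -2 0" --pt "-23.5 2 -2 0" --pt "-27.5 2.4 -2 0" --pt "-31.5 2.8 -2 0" --pt "-34.4 3.1 -2 0" --pt "-34.4 3.1 -2 0" --claw 0.5

```text
clock: 21.97
position: [0.4886, -0.3866, 0.3024]
tool_rot: [-3.14, 0.002, 1.45]
force: [-0.3, 0.2, -0.0]
grip_width: 0.043
```

```bash
cat >> h.py <<'E'
def rect(f,s,img,x0,x1,y0,y1,z,m=.0005):
    "top-down map: row=(x1-x)/m, col=(y1-y)/m"
    xs=np.arange(x1,x0,-m); ys=np.arange(y1,y0,-m)
    mp=np.array([[wproj(f,s,(x,y,z)) for y in ys[::4]] for x in xs[::4]],np.float32)
    mp=np.array([[wproj(f,s,(x,y,z)) for y in ys] for x in xs],np.float32)
    return cv2.remap(img,mp[...,0],mp[...,1],cv2.INTER_CUBIC)
def blobs(r,x1,y1,m,thr=55,area=(40e-6*8,4e-3)):
    "dark grip-top blobs: x,y,long-axis yaw,length,width (m)"
    k=(r.max(2)<thr).astype(np.uint8); k=cv2.morphologyEx(k,cv2.MORPH_OPEN,np.ones((5,5),np.uint8)); out=[]
    for c in cv2.findContours(k,cv2.RETR_EXTERNAL,cv2.CHAIN_APPROX_NONE)[0]:
        A=cv2.contourArea(c)*m*m
        if not area[0]<A<area[1]: continue
        (u,v),(w,h),a=cv2.minAreaRect(c); p=cv2.boxPoints(((u,v),(w,h),a)); e=max((p[1]-p[0],p[2]-p[1]),key=np.linalg.norm)
        out.append((x1-v*m,y1-u*m,np.arctan2(-e[0],-e[1]),max(w,h)*m,min(w,h)*m))
    return out
E
python3 - <<'E'
from h import *
f,s=wshot('w4'); print(s['clock'],s['position'],s['tool_rot'],s['grip_width'],s['qpos'].round(2))
for d in cams.pinpoint('wrist','paddle1'): print(round(d['score'],2),np.round(d['uv'],1),wback(f,s,d['uv'],.02).round(4))
im=cv2.imread('pics/w4.png'); a=.34,.66,-.42,-.18
r1=rect(f,s,im,*a,.153,.001);r2=rect(f,s,im,*a,.06,.001)
for b in blobs(r1,a[1],a[3],.001): print(np.round(b,4))
cv2.imwrite('pics/r4.png',np.hstack([cv2.resize(im[:320],(400,200)),np.zeros((200,0,3),np.uint8)]))
cv2.imwrite('pics/r4.png',cv2.resize(np.hstack([r1,r2]),None,fx=1.6,fy=1.6))
E
```

```text
21.9667 [ 0.48858165 -0.38656531  0.30235298] [-3.14048807e+00  1.61541917e-03  1.44992575e+00] 0.042968450238032176 [ 0.83  0.48 -0.39  1.5   0.19  1.2   0.3 ]
0.97 [456.3 132.7] [ 0.7001 -0.3702  0.02  ]
0.96 [268.8 136. ] [ 0.4296 -0.348   0.02  ]
0.94 [353.1 133. ] [ 0.5455 -0.3581  0.02  ]
0.89 [260.3  75.7] [ 0.4294 -0.2633  0.02  ]
0.73 [315.5 245.3] [ 0.4738 -0.5201  0.02  ]
0.68 [156.9  92.5] [ 0.2707 -0.2554  0.02  ]
0.63 [355.   65.4] [ 0.5583 -0.2652  0.02  ]
[ 0.423  -0.266  -3.1416  0.044   0.032 ]
[ 0.4362 -0.3425 -0.6435  0.0382  0.0162]
```

View pics/r4.png

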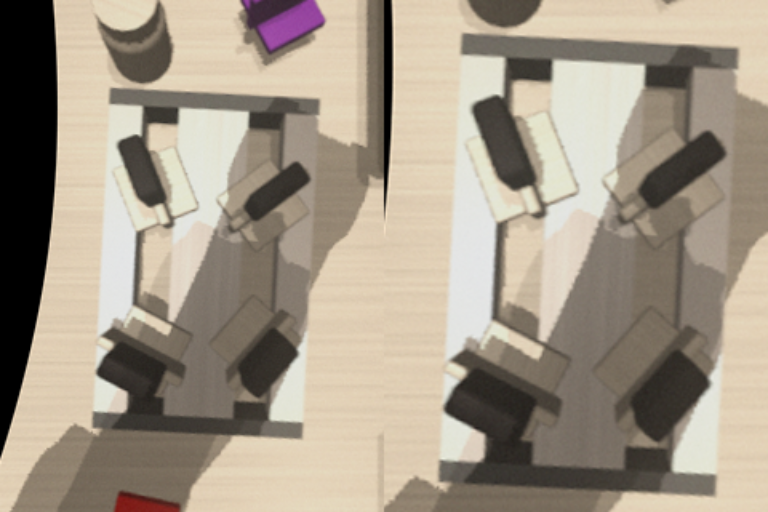

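Emit:
apply_moves --pt "2 -1.5 0 0.06" --pt "4.5 -3 1 0.12" --pt "7 -5 2.5 0.18" --pt "9.5 -6.5 4 0.24" --pt "11.6 -8 6 0.33" --pt "11.6 -8 8 0.33" --pt "11.6 -8 8.7 0.33" --pt "11.6 -8 8.7 0.33" --pt "11.6 -8 8.7 0.33" --pt "11.6 -8 8.7 0.33"

```text
clock: 22.9
position: [0.425, -0.2562, 0.2171]
tool_rot: [3.14, -0.0, 1.127]
force: [0.3, 0.6, 0.8]
grip_width: 0.0431
```

Run:
```python
from h import *
f,s=wshot('w5'); print(s['clock'],s['position'],s['tool_rot'],s['qpos'].round(2))
im=cv2.imread('pics/w5.png')
for p in [(.423,-.2613,.153),(.423,-.2613,.06)]: cv2.circle(im,tuple(int(v) for v in wproj(f,s,p)),3,(0,0,255),-1)
cv2.imwrite('pics/w5o.png',cv2.resize(im[100:400,140:500],None,fx=2,fy=2,interpolation=3))
```

```text
22.9 [ 0.42504609 -0.25620234  0.21706161] [ 3.14038082e+00 -1.27959704e-04  1.12692866e+00] [ 0.71  0.35 -0.36  1.93  0.16  0.88 -0.18]
```

View pics/w5o.png

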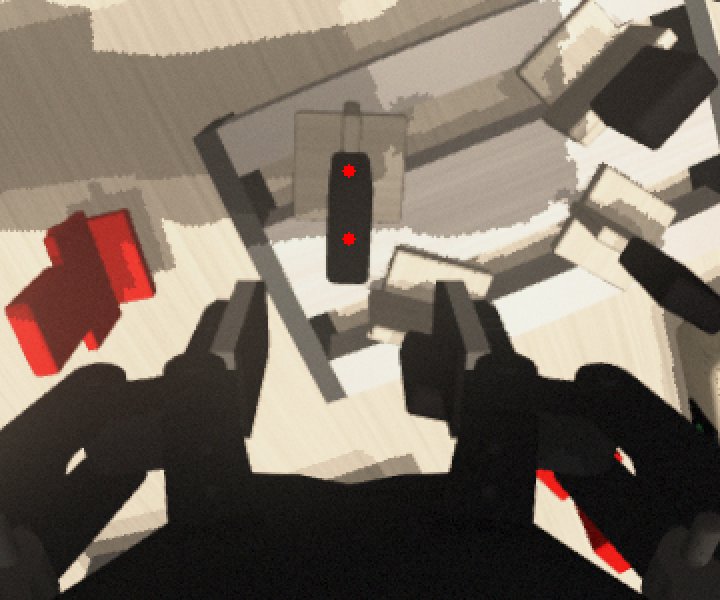

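```bash
cat >> h.py <<'E'
def corners(f,s,uvs,z):
    P=np.array([wback(f,s,u,z)[:2] for u in uvs]); c=P.mean(0); e=[np.linalg.norm(P[i]-P[(i+1)%len(P)]) for i in range(len(P))]
    M=R.from_euler('xyz',s['tool_rot']).as_matrix(); d=np.r_[c,0]-np.r_[s['position'][:2],0]
    print('centre',c.round(4),'edges mm',np.round(np.array(e)*1e3,1),'in tool cm',np.round((M.T@d)[:2]*100,2)); return c
E
python3 - <<'E'
from h import *
f,s=np.load('w5.npy',allow_pickle=True)
C=lambda L:[(140+u/2,100+v/2) for u,v in L]
corners(f,s,C([(295,111),(408,113),(403,221),(293,218)]),.06)
corners(f,s,C([(331,152),(370,152),(369,283),(327,282)]),.153)
im=cv2.imread('pics/w5.png')[170:250,290:340]; print(im[...,1][::3,25])
E
```

```text
centre [ 0.4244 -0.2595] edges mm [55.5 56.3 56.7 55.7] in tool cm [-0.32  0.08]
centre [ 0.4264 -0.2546] edges mm [13.4 49.5 15.5 49.1] in tool cm [0.2  0.06]
[123 125  67  42  41  42  43  41  47  47  43  44  45  51  44  51  46  52
  49  49  48  50  46  48 196 230 234]
```

Emit:
apply_moves --pt "-0.1 0 1.5 0" --pt "-0.3 0.1 3.5 0" --pt "-0.3 0.1 6 0" --pt "-0.3 0.1 8.5 0" --pt "-0.3 0.1 10 0" --pt "-0.3 0.1 10.6 0" --pt "-0.3 0.1 10.6 0" --pt "-0.3 0.1 10.6 0" --pt "-0.3 0.1 10.6 0" --pt "-0.3 0.1 10.6 0"

```text
clock: 23.78
position: [0.4245, -0.2593, 0.1113]
tool_rot: [3.14, 0.0, 1.127]
force: [0.0, 0.1, 0.2]
grip_width: 0.0428
```

Emit:
apply_moves --pt "0 0 0 0" --pt "0 0 0 0" --pt "0 0 0 0" --pt "0 0 0 0" --pt "0 0 0 0" --pt "0 0 0 0" --pt "0 0 0 0" --pt "0 0 -1 0" --pt "0 0 -3 0" --pt "0 0 -6 0" --claw 1 --force 70

```text
clock: 24.62
position: [0.4228, -0.2582, 0.1698]
tool_rot: [-3.138, -0.001, 1.127]
force: [-0.1, -0.9, -2.9]
grip_width: 0.0155
```

Emit:
apply_moves --pt "0 0 -3 0" --pt "0 0 -6 0" --pt "0 0 -9 0" --pt "0 0 -12 0" --pt "0 0 -15 0" --pt "0 0 -17.5 0" --pt "0 0 -17.5 0" --pt "0 0 -17.5 0" --pt "0 0 -17.5 0" --pt "0 0 -17.5 0"

```text
clock: 25.45
position: [0.4234, -0.2587, 0.3442]
tool_rot: [-3.14, -0.0, 1.127]
force: [-0.7, -0.2, -2.9]
grip_width: 0.0156
```

```bash
cat >> h.py <<'E'
Q=(.4987,.0552,-.0945)
def goal(k,off=(0,0)):
    "TCP xy & yaw to put a paddle (held at tool offset off, m) in socket k"
    p=stand(Q,SK[k-1]); return p[:2]
E
python3 - <<'E'
from h import *
f,s=wshot('w6'); print(s['clock'],s['position'],s['tool_rot'],s['force'],s['grip_width'])
im=cv2.imread('pics/w6.png'); cv2.imwrite('pics/w6o.png',cv2.resize(im[100:400,140:500],None,fx=2,fy=2,interpolation=3))
for k in(1,2,3,4): print(k,goal(k).round(4))
E
```

```text
25.45 [ 0.42339519 -0.25866425  0.34422584] [-3.13975374e+00 -2.00471296e-04  1.12689906e+00] [-0.7425289  -0.21832922 -2.94593436] 0.01564408582900037
1 [0.4496 0.1201]
2 [0.4383 0.0007]
3 [0.5591 0.1097]
4 [ 0.5478 -0.0097]
```

View pics/w6o.png

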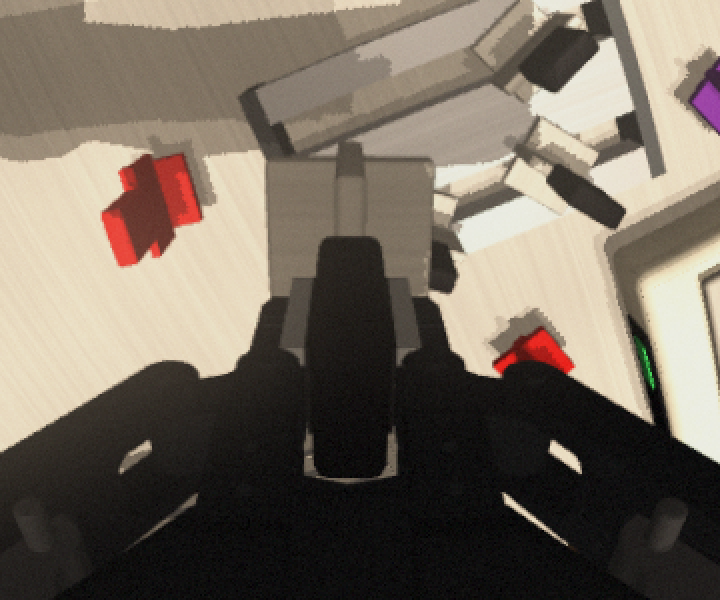

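```bash
cat >> h.py <<'E'
def hand(f,s,a,b,dz=.051):
    "held collar's far edge corners (pixels) -> paddle centre in tool axes, length of edge"
    M=R.from_euler('xyz',s['tool_rot']).as_matrix(); z=s['position'][2]-dz
    P=[M.T@(wback(f,s,u,z)-s['position']) for u in(a,b)]; m=(P[0]+P[1])/2; e=P[1]-P[0]
    print('edge',np.linalg.norm(e)*1e3,'skew',np.arctan2(-e[0],abs(e[1])),'centre tool mm',(m[:2]-[.028,0])*1e3)
E
python3 - <<'E'
from h import *
f,s=np.load('w6.npy',allow_pickle=True)
C=lambda u,v:(140+u/2,100+v/2)
hand(f,s,C(266,160),C(432,158))
rows(*goal(2),.345,np.pi/2+Q[2])
E
```

```text
edge 53.84373117698562 skew -0.012983110442085973 centre tool mm [-0.49981605  0.40311609]
shift cm [24.06 -9.8  -0.05] turn -0.349
```

Emit:
apply_moves --pt "3 -1.2 0 -0.05" --pt "7 -2.8 0 -0.1" --pt "10.5 -4.3 0 -0.15" --pt "14 -5.7 0 -0.2" --pt "17.5 -7.1 0 -0.25" --pt "21 -8.5 0 -0.3" --pt "23 -9.4 0 -0.35" --pt "24.1 -9.8 0 -0.35" --pt "24.1 -9.8 0 -0.35" --pt "24.1 -9.8 0 -0.35"

```text
clock: 26.33
position: [0.4387, 0.0009, 0.3446]
tool_rot: [-3.14, 0.0, 1.478]
force: [0.1, -0.3, -2.6]
grip_width: 0.0151
```

Emit:
apply_moves --pt "0 0 2 0" --pt "0 0 4.5 0" --pt "0 0 7.5 0" --pt "0 0 10 0" --pt "0 0 11 0" --pt "0 0 11 0" --pt "0 0 11 0" --pt "0 0 11 0" --pt "0 0 11 0" --pt "0 0 11 0"

```text
clock: 27.17
position: [0.4394, 0.0007, 0.2361]
tool_rot: [3.14, 0.0, 1.476]
force: [0.6, 0.2, -2.4]
grip_width: 0.0155
```

Run:
```python
from h import *
rows(*goal(2),.186,np.pi/2+Q[2])
f,s=wshot('w7'); print(s['clock'],s['position'],s['tool_rot'],s['qpos'].round(2))
im=cv2.imread('pics/w7.png')
p=stand(Q,SK[1]); 
def P(a,b): return tuple(int(v*2) for v in wproj(f,s,stand(Q,(SK[1][0]+a,SK[1][1]+b,.125)))-np.array([140,60]))
im=cv2.resize(im[60:360,140:500],None,fx=2,fy=2,interpolation=3)
for a,b in((1,1),(1,-1),(-1,1),(-1,-1)): cv2.circle(im,P(a*.00825,b*.01425),2,(0,0,255),-1)
cv2.imwrite('pics/w7o.png',im)
```

```text
shift cm [-0.01 -0.12  5.01] turn 0.0
27.1667 [0.43944764 0.0006854  0.23612413] [3.14000359e+00 1.42476907e-04 1.47643631e+00] [ 0.38  0.26 -0.61  2.04  0.19  0.9  -0.43]
```

View pics/w7o.png

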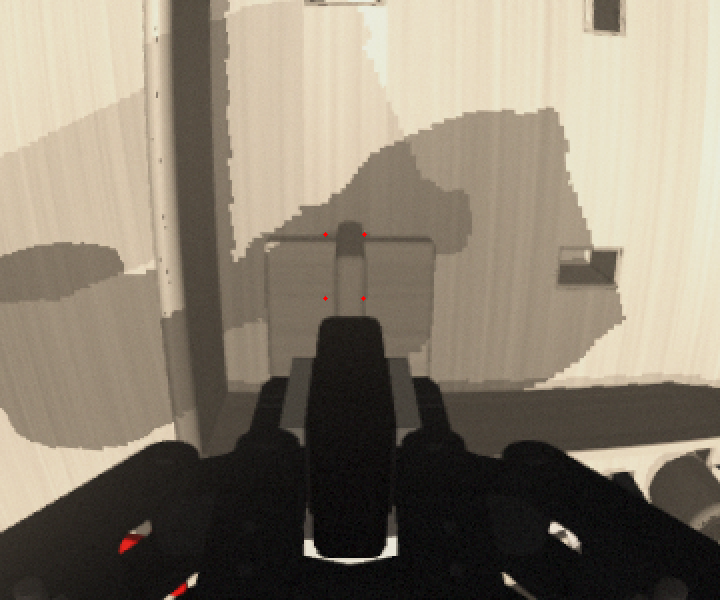

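Emit:
apply_moves --pt "0 -0.15 0 0" --pt "0 -0.15 0.5 0" --pt "0 -0.15 1 0" --pt "0 -0.15 1.4 0" --pt "0 -0.15 1.7 0" --pt "0 -0.15 2.0 0" --pt "0 -0.15 2.3 0" --pt "0 -0.15 2.6 0" --pt "0 -0.15 2.9 0" --pt "0 -0.15 2.9 0"

```text
clock: 28.05
position: [0.4372, 0.0009, 0.2056]
tool_rot: [-3.141, -0.0, 1.477]
force: [-0.4, -0.2, -1.9]
grip_width: 0.0153
```

Emit:
apply_moves --pt "0 0.08 0.3 0" --pt "0 0.08 0.6 0" --pt "0 0.08 0.9 0" --pt "0 0.08 1.2 0" --pt "0 0.08 1.5 0" --pt "0 0.08 1.75 0" --pt "0 0.08 1.9 0" --pt "0 0.08 2.0 0" --pt "0 0.08 2.05 0" --pt "0 0.08 2.05 0"

```text
clock: 28.88
position: [0.4382, 0.0009, 0.1858]
tool_rot: [-3.142, 0.0, 1.477]
force: [0.3, -0.6, -2.3]
grip_width: 0.0149
```

Emit:
apply_moves --pt "0 0 0.05 0" --pt "0 0 0.1 0" --pt "0 0 0.15 0" --pt "0 0 0.2 0" --pt "0 0 0.2 0" --pt "0 0 0.2 0" --pt "0 0 0.2 0" --pt "0 0 0.2 0" --pt "0 0 0.2 0" --pt "0 0 0.2 0"

```text
clock: 29.72
position: [0.4384, 0.0008, 0.1855]
tool_rot: [3.14, 0.001, 1.476]
force: [-16.3, -2.9, 50.6]
grip_width: 0.0156
```

Emit:
apply_moves --pt "0 0 0 0" --pt "0 0 0 0" --pt "0 0 0 0" --pt "0 0 0 0" --pt "0 0 -2 0" --pt "0 0 -5 0" --pt "0 0 -8.5 0" --pt "0 0 -12 0" --pt "0 0 -15 0" --pt "0 0 -16 0" --claw 0.5

```text
clock: 30.55
position: [0.4393, 0.0012, 0.3475]
tool_rot: [3.137, -0.0, 1.477]
force: [0.7, 0.1, -0.2]
grip_width: 0.0427
```

```bash
cat >> h.py <<'E'
def block(f,s,guess,n=None,thr=75):
    "dark silhouette of the grip block nearest the guess, tool x along block -> centre in tool cm, skew"
    g=f['color'].max(2); k=(g<thr).astype(np.uint8); k[int(.62*400):]=0
    k=cv2.morphologyEx(k,cv2.MORPH_OPEN,np.ones((5,5),np.uint8))
    u=wproj(f,s,(*guess,.135)); N,l,st,ce=cv2.connectedComponentsWithStats(k)
    i=1+np.argmin([np.linalg.norm(c-u) for c in ce[1:]]); x,y,w,h,A=st[i]
    vs,us=np.nonzero(l==i); mid=lambda v:us[(vs>=v-2)&(vs<=v+2)].mean()
    M=R.from_euler('xyz',s['tool_rot']).as_matrix(); t=lambda uv,z:(M.T@(wback(f,s,uv,z)-s['position']))[:2]*100
    a=t((mid(y+4),y-.5),.103); b=t((mid(y+h-5),y+h-.5),.153)
    print('box',x,y,w,h,A,'centre by near/far edge',(a-[2,0]).round(2),(b+[2,0]).round(2),'skew',((a-b)[1]/(a-b)[0]).round(3))
E
python3 - <<'E'
from h import *
f,s=np.load('w5.npy',allow_pickle=True); block(f,s,(.4244,-.2595))
s=telemetry.observe();print(s['clock'],s['position'])
f,s=wshot('w8'); rows(.555,-.264,.34,.41)
for d in cams.pinpoint('wrist','paddle1'): print(round(d['score'],2),np.round(d['uv'],1),wback(f,s,d['uv'],.02).round(4))
for z in(.02,.095):
  g=cams.grab_frame('top')
  print([(round(d['score'],2),np.round(d['uv'],1),back(g,d['uv'],z).round(3)[:2]) for d in cams.pinpoint('top','paddle1')])
E
```

```text
box 304 176 22 65 1318 centre by near/far edge [-0.49  0.07] [-0.2  -0.06] skew 0.035
30.55 [0.43934778 0.00116454 0.34750347]
shift cm [-25.3   13.99   0.8 ] turn 1.066
0.89 [316.5 165.5] [ 0.4423 -0.0188  0.02  ]
0.79 [324.5 330.2] [ 0.4281 -0.3462  0.02  ]
0.53 [451.7 315.8] [ 0.695  -0.3554  0.02  ]
[(0.92, array([399. , 188.8]), array([ 0.549, -0.265])), (0.92, array([430.4, 187.4]), array([ 0.553, -0.365])), (0.85, array([426. , 226.8]), array([ 0.428, -0.348])), (0.82, array([432.3, 138.3]), array([ 0.712, -0.375])), (0.69, array([480.5, 210.4]), array([ 0.479, -0.523])), (0.64, array([396.8, 280.3]), array([ 0.261, -0.252])), (0.44, array([280.5, 182.2]), array([0.572, 0.112]))]
[(0.95, array([427.8, 225.9]), array([ 0.428, -0.337])), (0.91, array([479.7, 211.6]), array([ 0.47 , -0.496])), (0.89, array([399.5, 281.3]), array([ 0.263, -0.249])), (0.85, array([431.7, 138.4]), array([ 0.695, -0.356])), (0.76, array([399.5, 189.2]), array([ 0.539, -0.254])), (0.55, array([427.8, 190.1]), array([ 0.536, -0.34 ]))]
```

Emit:
apply_moves --pt "-3.3 1.8 0 0.11" --pt "-6.7 3.7 0 0.22" --pt "-10 5.5 0 0.33" --pt "-13.5 7.4 0 0.44" --pt "-17 9.4 0 0.55" --pt "-20.3 11.2 0 0.66" --pt "-23.5 13 2 0.77" --pt "-25.3 14 5 0.88" --pt "-25.3 14 8 0.99" --pt "-25.3 14 11 1.066"

```text
clock: 31.68
position: [0.5533, -0.265, 0.2303]
tool_rot: [-3.14, 0.002, 0.403]
force: [1.1, 0.9, 0.0]
grip_width: 0.0428
```

Emit:
apply_moves --pt "0 0 2.2 0" --pt "0 0 2.2 0" --pt "0 0 2.2 0" --pt "0 0 2.2 0" --pt "0 0 2.2 0" --pt "0 0 2.2 0" --pt "0 0 2.2 0" --pt "0 0 2.2 0" --pt "0 0 2.2 0" --pt "0 0 2.2 0"

```text
clock: 32.52
position: [0.5539, -0.2642, 0.2119]
tool_rot: [3.141, -0.0, 0.411]
force: [-0.3, -0.3, 0.5]
grip_width: 0.0428
```

Run:
```python
from h import *
f,s=wshot('w9'); print(s['clock'],s['position'],s['tool_rot'],s['qpos'].round(2))
block(f,s,(.555,-.264))
im=cv2.imread('pics/w9.png'); cv2.imwrite('pics/w9o.png',cv2.resize(im[100:400,140:500],None,fx=2,fy=2,interpolation=3))
```

```text
32.5167 [ 0.55392062 -0.26417011  0.21186162] [ 3.14143979e+00 -1.21356620e-04  4.10795341e-01] [ 0.54  0.53 -0.28  1.64  0.17  0.99 -0.96]
box 307 172 25 66 1418 centre by near/far edge [0.01 0.4 ] [0.31 0.25] skew 0.04
```

View pics/w9o.png

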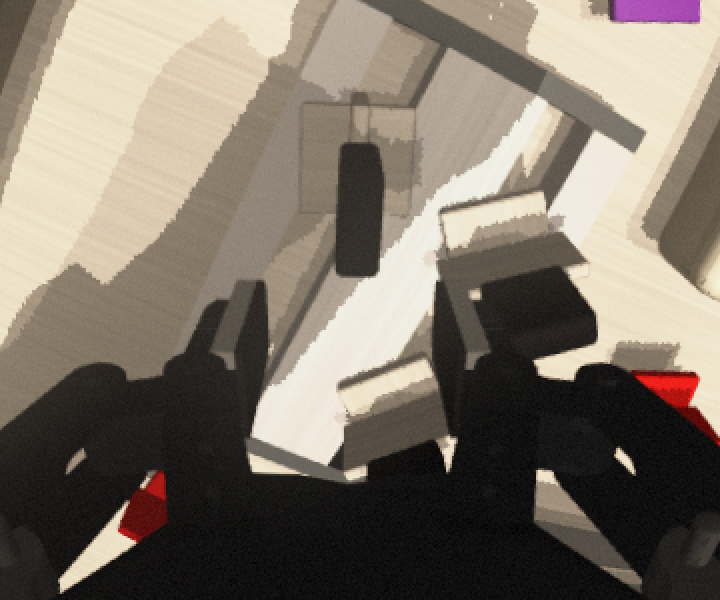

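Emit:
apply_moves --pt "0.1 0.2 1.5 0" --pt "0.2 0.3 3.5 0" --pt "0.2 0.3 6 0" --pt "0.2 0.3 8.5 0" --pt "0.2 0.3 9.6 0" --pt "0.2 0.3 10.1 0" --pt "0.2 0.3 10.1 0" --pt "0.2 0.3 10.1 0" --pt "0.2 0.3 10.1 0" --pt "0.2 0.3 10.1 0"

```text
clock: 33.4
position: [0.5575, -0.2664, 0.1119]
tool_rot: [3.14, -0.001, 0.411]
force: [0.7, 1.3, -0.7]
grip_width: 0.0423
```

Emit:
apply_moves --pt "0 0 0 0" --pt "0 0 0 0" --pt "0 0 0 0" --pt "0 0 0 0" --pt "0 0 0 0" --pt "0 0 0 0" --pt "0 0 0 0" --pt "0 0 -1 0" --pt "0 0 -3 0" --pt "0 0 -6 0" --claw 1

```text
clock: 34.23
position: [0.5557, -0.2655, 0.17]
tool_rot: [-3.139, 0.003, 0.411]
force: [0.3, -0.7, -1.8]
grip_width: 0.0151
```

Emit:
apply_moves --pt "0 0 -3.5 0" --pt "0 0 -7 0" --pt "0 0 -11 0" --pt "0 0 -14.5 0" --pt "0 0 -17.5 0" --pt "0 0 -18 0" --pt "0 0 -18 0" --pt "0 0 -18 0" --pt "0 0 -18 0" --pt "0 0 -18 0"

```text
clock: 35.07
position: [0.5564, -0.2659, 0.3493]
tool_rot: [-3.14, 0.002, 0.411]
force: [0.1, -1.3, -1.3]
grip_width: 0.015
```

```bash
cat >> h.py <<'E'
def handauto(f,s):
    "held collar far edge: refine corners by its silhouette columns; prints blade column and edge row"
    g=cv2.cvtColor(f['color'],cv2.COLOR_RGB2GRAY).astype(float)
    L=[]
    for cols in((275,300),(328,353)):
        d=np.abs(np.diff(g[160:200,cols[0]:cols[1]].mean(1))); L.append((160+int(d.argmax())+.5,round(d.max(),1)))
    d=np.abs(np.diff(g[186:215,250:380].mean(0))); i=d[:40].argmax(); j=90+d[90:].argmax()
    print('edge rows',L,'side cols',250+i+.5,250+j+.5)
E
python3 - <<'E'
from h import *
f,s=np.load('w6.npy',allow_pickle=True); handauto(f,s)
f,s=wshot('w10'); handauto(f,s)
print(s['clock'],s['position'],s['tool_rot'],s['force'],s['grip_width']); rows(*goal(4),.345,Q[2])
f,s=np.load('w9.npy',allow_pickle=True);C=lambda L:[(140+u/2,100+v/2) for u,v in L]
corners(f,s,C([(300,101),(415,104),(411,217),(299,214)]),.06)
E
```

```text
edge rows [(180.5, np.float64(19.1)), (178.5, np.float64(33.6))] side cols 272.5 356.5
edge rows [(176.5, np.float64(21.8)), (178.5, np.float64(62.0))] side cols 273.5 358.5
35.0667 [ 0.55643255 -0.26594321  0.3492893 ] [-3.13988748e+00  1.60190389e-03  4.10849761e-01] [ 0.07517924 -1.30467006 -1.27532114] 0.015042147053177298
shift cm [  9.43 -23.84   0.47] turn 0.505
centre [ 0.557  -0.2667] edges mm [55.4 57.6 56.6 57.4] in tool cm [0.18 0.35]
```

Emit:
apply_moves --pt "1.5 -3.6 0 0.07" --pt "3 -7.4 0 0.14" --pt "4.5 -11.2 0 0.21" --pt "6 -15 0 0.28" --pt "7.5 -18.8 0 0.35" --pt "8.8 -22 0 0.42" --pt "9.43 -23.8 0 0.505" --pt "9.43 -23.8 0 0.505" --pt "9.43 -23.8 0 0.505" --pt "9.43 -23.8 0 0.505"

```text
clock: 35.95
position: [0.5483, -0.0111, 0.3502]
tool_rot: [3.141, 0.001, -0.094]
force: [-0.5, -0.8, -1.4]
grip_width: 0.0155
```

Emit:
apply_moves --pt "0 0 2 0" --pt "0 0 4.5 0" --pt "0 0 7.5 0" --pt "0 0 10 0" --pt "0 0 11.5 0" --pt "0 0 11.5 0" --pt "0 0 11.5 0" --pt "0 0 11.5 0" --pt "0 0 11.5 0" --pt "0 0 11.5 0"

```text
clock: 36.78
position: [0.5488, -0.0105, 0.2367]
tool_rot: [-3.141, -0.002, -0.095]
force: [-1.2, 0.4, -2.7]
grip_width: 0.0153
```

Run:
```python
from h import *
s=telemetry.observe();print(s['clock'],s['position'],s['tool_rot'],s['force'],s['qpos'].round(2)); rows(*goal(4),.186,Q[2])
```

```text
36.7833 [ 0.5488334  -0.01046375  0.23673275] [-3.14148446e+00 -1.63346120e-03 -9.45051380e-02] [-1.24736883  0.43217857 -2.72459398] [ 0.13  0.41 -0.3   1.79  0.14  0.97 -1.89]
shift cm [-0.12 -0.06  5.07] turn -0.0
```

Emit:
apply_moves --pt "-0.1 -0.05 0 0" --pt "-0.1 -0.05 0.5 0" --pt "-0.1 -0.05 1 0" --pt "-0.1 -0.05 1.4 0" --pt "-0.1 -0.05 1.7 0" --pt "-0.1 -0.05 2.0 0" --pt "-0.1 -0.05 2.3 0" --pt "-0.1 -0.05 2.6 0" --pt "-0.1 -0.05 2.9 0" --pt "-0.1 -0.05 2.9 0"

```text
clock: 37.62
position: [0.5472, -0.0097, 0.2061]
tool_rot: [3.142, 0.001, -0.094]
force: [0.9, 0.4, -2.4]
grip_width: 0.015
```

Free of contact with the tip in the slot; go on down and press lightly.

Emit:
apply_moves --pt "0.05 0 0.3 0" --pt "0.05 0 0.6 0" --pt "0.05 0 0.9 0" --pt "0.05 0 1.2 0" --pt "0.05 0 1.5 0" --pt "0.05 0 1.75 0" --pt "0.05 0 1.9 0" --pt "0.05 0 2.0 0" --pt "0.05 0 2.1 0" --pt "0.05 0 2.15 0"

```text
clock: 38.45
position: [0.548, -0.0097, 0.1863]
tool_rot: [3.141, -0.001, -0.094]
force: [-9.3, -1.2, 27.0]
grip_width: 0.0154
```

Run:
```python
from h import *
s=telemetry.observe();print(s['clock'],s['position'],s['force'])
```

```text
38.45 [ 0.54803615 -0.00974249  0.18625569] [-9.28497355 -1.24294965 26.98948004]
```

Emit:
apply_moves --pt "0 0 0 0" --pt "0 0 0 0" --pt "0 0 0 0" --pt "0 0 0 0" --pt "0 0 -2 0" --pt "0 0 -5 0" --pt "0 0 -8.5 0" --pt "0 0 -12 0" --pt "0 0 -15 0" --pt "0 0 -16 0" --claw 0.5

```text
clock: 39.28
position: [0.549, -0.0095, 0.3496]
tool_rot: [-3.141, -0.005, -0.094]
force: [0.1, -0.1, -0.4]
grip_width: 0.0427
```

Emit:
apply_moves --pt "-0.9 3.8 0 0.06" --pt "-1.9 7.8 0 0.13" --pt "-2.9 11.8 0 0.2" --pt "-3.9 15.8 0 0.28" --pt "-4.9 19.8 0 0.36" --pt "-5.9 23.8 0 0.44" --pt "-6.9 27.8 1 0.52" --pt "-7.8 31.8 3 0.6" --pt "-8.6 35.1 6 0.642" --pt "-8.6 35.1 9 0.642"

```text
clock: 40.12
position: [0.427, -0.3567, 0.2553]
tool_rot: [3.14, -0.004, -0.745]
force: [0.9, -1.0, -0.7]
grip_width: 0.0429
```

Emit:
apply_moves --pt "0 0 3 0" --pt "0 0 4 0" --pt "0 0 4 0" --pt "0 0 4 0" --pt "0 0 4 0" --pt "0 0 4 0" --pt "0 0 4 0" --pt "0 0 4 0" --pt "0 0 4 0" --pt "0 0 4 0"

```text
clock: 40.95
position: [0.4293, -0.3511, 0.2155]
tool_rot: [-3.142, -0.0, -0.736]
force: [-0.4, 0.9, -0.7]
grip_width: 0.0427
```

Run:
```python
from h import *
f,s=wshot('w11'); print(s['clock'],s['position'],s['tool_rot'],s['qpos'].round(2))
block(f,s,(.4288,-.351))
im=cv2.imread('pics/w11.png'); cv2.imwrite('pics/w11o.png',cv2.resize(im[100:400,140:500],None,fx=2,fy=2,interpolation=3))
```

```text
40.95 [ 0.42934955 -0.35109288  0.21547776] [-3.14153505e+00 -4.26954230e-04 -7.36203415e-01] [ 0.6   0.43 -0.03  1.81  0.01  0.91 -1.74]
box 303 173 23 66 1446 centre by near/far edge [-0.18 -0.12] [ 0.04 -0.08] skew -0.011
```

View pics/w11o.png

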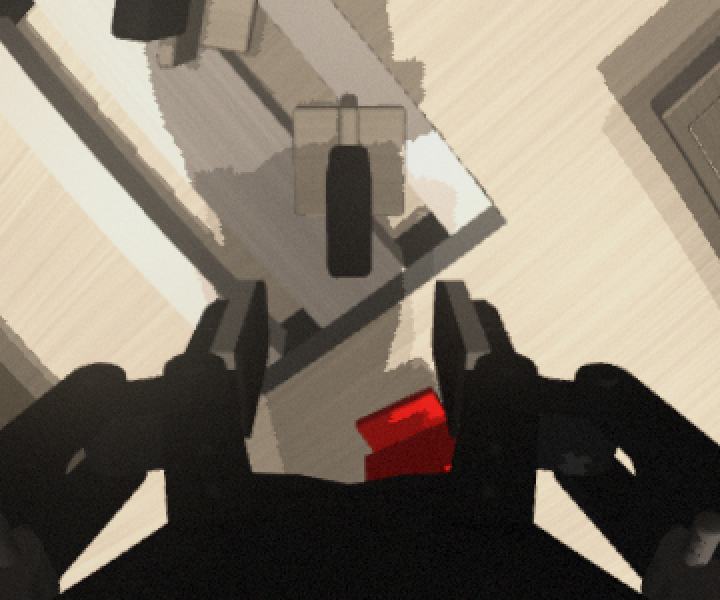

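Emit:
apply_moves --pt "-0.05 -0.05 1.5 0" --pt "-0.05 -0.05 3.5 0" --pt "-0.05 -0.05 6 0" --pt "-0.05 -0.05 8.5 0" --pt "-0.05 -0.05 10 0" --pt "-0.05 -0.05 10.4 0" --pt "-0.05 -0.05 10.4 0" --pt "-0.05 -0.05 10.4 0" --pt "-0.05 -0.05 10.4 0" --pt "-0.05 -0.05 10.4 0"

```text
clock: 41.83
position: [0.4297, -0.3507, 0.1123]
tool_rot: [-3.141, -0.002, -0.736]
force: [0.2, -0.2, -0.1]
grip_width: 0.0428
```

Emit:
apply_moves --pt "0 0 0 0" --pt "0 0 0 0" --pt "0 0 0 0" --pt "0 0 0 0" --pt "0 0 0 0" --pt "0 0 0 0" --pt "0 0 0 0" --pt "0 0 -1 0" --pt "0 0 -3 0" --pt "0 0 -6 0" --claw 1

```text
clock: 42.67
position: [0.4282, -0.3496, 0.1707]
tool_rot: [3.141, 0.004, -0.736]
force: [0.7, -0.8, -1.4]
grip_width: 0.0155
```

Emit:
apply_moves --pt "0 0 -3.5 0" --pt "0 0 -7 0" --pt "0 0 -11 0" --pt "0 0 -14.5 0" --pt "0 0 -17.5 0" --pt "0 0 -18 0" --pt "0 0 -18 0" --pt "0 0 -18 0" --pt "0 0 -18 0" --pt "0 0 -18 0"

```text
clock: 43.5
position: [0.4288, -0.3501, 0.3499]
tool_rot: [3.141, 0.002, -0.736]
force: [0.8, 0.0, -2.2]
grip_width: 0.0156
```

Run:
```python
from h import *
f,s=np.load('w11.npy',allow_pickle=True);C=lambda L:[(140+u/2,100+v/2) for u,v in L]
corners(f,s,C([(294,106),(406,106),(404,216),(293,214)]),.06)
f,s=wshot('w12'); handauto(f,s)
print(s['clock'],s['position'],s['tool_rot'],s['force'],s['grip_width']); rows(*goal(1),.35,Q[2])
```

```text
centre [ 0.4298 -0.3506] edges mm [54.6 56.7 56.8 55.7] in tool cm [-0.   -0.07]
edge rows [(179.5, np.float64(26.8)), (175.5, np.float64(54.4))] side cols 262.5 356.5
43.5 [ 0.42878383 -0.35006147  0.34990063] [ 3.14124404e+00  2.23970266e-03 -7.36177662e-01] [ 0.81290915  0.03175004 -2.24203335] 0.015587280597368185
shift cm [-30.04 -36.24   0.05] turn -0.642
```

Emit:
apply_moves --pt "-2.3 -2.8 0 -0.05" --pt "-4.7 -5.7 -0.5 -0.1" --pt "-7.2 -8.7 -1 -0.15" --pt "-9.7 -11.7 -1 -0.2" --pt "-12.2 -14.7 -1 -0.25" --pt "-14.7 -17.7 -1 -0.3" --pt "-17.2 -20.7 -1 -0.35" --pt "-19.7 -23.7 -1 -0.4" --pt "-22.2 -26.7 -1 -0.45" --pt "-24 -29 -1 -0.5"

```text
clock: 44.38
position: [0.4455, 0.0288, 0.3609]
tool_rot: [-3.141, 0.001, -0.232]
force: [0.4, 0.3, -2.4]
grip_width: 0.015
```

Run:
```python
from h import *
s=telemetry.observe();print(s['clock'],s['position'],s['tool_rot'],s['force'],s['qpos'].round(2)); rows(*goal(1),.236,Q[2])
```

```text
44.3833 [0.44546654 0.02875622 0.36088171] [-3.14126932e+00  5.82025582e-04 -2.31970413e-01] [ 0.37404825  0.29589102 -2.42547582] [ 0.13  0.12 -0.36  1.84  0.04  1.19 -2.05]
shift cm [-1.69 -8.98 12.49] turn -0.137
```

Emit:
apply_moves --pt "-0.5 -3 0 -0.07" --pt "-1.2 -6.5 0 -0.137" --pt "-1.7 -9 0 -0.137" --pt "-1.7 -9 2 -0.137" --pt "-1.7 -9 5 -0.137" --pt "-1.7 -9 8 -0.137" --pt "-1.7 -9 11 -0.137" --pt "-1.7 -9 12.4 -0.137" --pt "-1.7 -9 12.4 -0.137" --pt "-1.7 -9 12.4 -0.137"

```text
clock: 45.22
position: [0.4504, 0.1172, 0.2369]
tool_rot: [3.141, 0.002, -0.099]
force: [0.1, -0.2, -1.0]
grip_width: 0.0155
```

Run:
```python
from h import *
s=telemetry.observe();print(s['clock'],s['position'],s['tool_rot'],s['force'],s['qpos'].round(2)); rows(*goal(1),.186,Q[2])
```

```text
45.2167 [0.45037257 0.1171918  0.23690633] [ 3.14132815e+00  1.67342826e-03 -9.90389904e-02] [ 0.1402663  -0.18864536 -1.00918072] [-0.02  0.29 -0.44  1.98  0.15  0.91 -2.21]
shift cm [-0.1  -0.29  5.09] turn -0.005
```

Emit:
apply_moves --pt "0 0 0 0" --pt "0 0 0 0" --pt "0 0 0 0" --pt "0 0 0 0" --pt "0 0 0 0" --pt "0 0 0 0" --pt "0 0 0 0" --pt "0 0 0 0" --pt "0 0 0 0" --pt "0 0 0 0"

```text
clock: 46.05
position: [0.4506, 0.1172, 0.2372]
tool_rot: [-3.142, 0.0, -0.099]
force: [-0.0, -0.2, -2.4]
grip_width: 0.0157
```

Run:
```python
from h import *
rows(*goal(1),.186,Q[2])
```

```text
shift cm [-0.13 -0.28  5.12] turn -0.005
```

Emit:
apply_moves --pt "-0.1 -0.28 0 0" --pt "-0.1 -0.28 0 0" --pt "-0.1 -0.28 0.5 0" --pt "-0.1 -0.28 1 0" --pt "-0.1 -0.28 1.4 0" --pt "-0.1 -0.28 1.7 0" --pt "-0.1 -0.28 1.9 0" --pt "-0.1 -0.28 2.0 0" --pt "-0.1 -0.28 2.0 0" --pt "-0.1 -0.28 2.0 0"

```text
clock: 46.88
position: [0.45, 0.1201, 0.2172]
tool_rot: [-3.142, 0.0, -0.099]
force: [-0.2, -0.5, -1.6]
grip_width: 0.015
```

Run:
```python
from h import *
rows(*goal(1),.186,Q[2])
```

```text
shift cm [-0.04 -0.    3.12] turn -0.005
```

Emit:
apply_moves --pt "-0.04 0 0.4 0" --pt "-0.04 0 0.8 0" --pt "-0.04 0 1.1 0" --pt "-0.04 0 1.4 0" --pt "-0.04 0 1.7 0" --pt "-0.04 0 2.0 0" --pt "-0.04 0 2.3 0" --pt "-0.04 0 2.6 0" --pt "-0.04 0 2.8 0" --pt "-0.04 0 2.9 0"

```text
clock: 47.72
position: [0.4494, 0.1201, 0.1879]
tool_rot: [3.142, 0.0, -0.099]
force: [-0.1, -0.4, -1.8]
grip_width: 0.0153
```

Emit:
apply_moves --pt "0 0 0.05 0" --pt "0 0 0.1 0" --pt "0 0 0.15 0" --pt "0 0 0.2 0" --pt "0 0 0.25 0" --pt "0 0 0.25 0" --pt "0 0 0.25 0" --pt "0 0 0.25 0" --pt "0 0 0.25 0" --pt "0 0 0.25 0"

```text
clock: 48.55
position: [0.4497, 0.1202, 0.1867]
tool_rot: [3.142, -0.001, -0.099]
force: [-6.7, -2.3, 20.7]
grip_width: 0.0152
```

Emit:
apply_moves --pt "0 0 0 0" --pt "0 0 0 0" --pt "0 0 0 0" --pt "0 0 0 0" --pt "0 0 -2 0" --pt "0 0 -5 0" --pt "0 0 -8.5 0" --pt "0 0 -12 0" --pt "0 0 -15 0" --pt "0 0 -16 -0.1" --claw 0.5

```text
clock: 49.38
position: [0.4505, 0.1206, 0.3498]
tool_rot: [-3.14, -0.005, -0.001]
force: [0.0, -0.6, -0.4]
grip_width: 0.0428
```

Emit:
apply_moves --pt "1 3.6 0 -0.12" --pt "2.1 7.4 0 -0.24" --pt "3.2 11.2 0 -0.36" --pt "4.3 15 0 -0.48" --pt "5.4 18.8 0 -0.6" --pt "6.5 22.6 0 -0.72" --pt "7.6 26.4 0 -0.84" --pt "8.7 30.2 0 -0.96" --pt "9.8 34 0 -1.08" --pt "11 38 0 -1.2"

```text
clock: 50.22
position: [0.5526, -0.2368, 0.3457]
tool_rot: [3.142, -0.0, 1.124]
force: [1.1, 0.8, 0.2]
grip_width: 0.0424
```

Run:
```python
from h import *
s=telemetry.observe();print(s['clock'],s['position'],s['tool_rot'],s['qpos'].round(2));rows(.542,-.3548,.215,2.25)
```

```text
50.2167 [ 0.55259589 -0.23676277  0.34567297] [ 3.14155687e+00 -1.57550250e-05  1.12371192e+00] [ 0.58  0.41 -0.4   1.5   0.16  1.26 -0.28]
shift cm [-11.1    4.15  13.07] turn -1.126
```

Emit:
apply_moves --pt "-2.5 0.5 0 -0.12" --pt "-5 0.9 0 -0.24" --pt "-7.5 1.3 1 -0.36" --pt "-9.6 1.7 3 -0.48" --pt "-9.6 1.7 6 -0.6" --pt "-9.6 1.7 9 -0.72" --pt "-9.6 1.7 11 -0.84" --pt "-9.6 1.7 13 -0.96" --pt "-9.6 1.7 13 -1.05" --pt "-9.6 1.7 13 -1.05"

```text
clock: 51.05
position: [0.5252, -0.3285, 0.2143]
tool_rot: [-3.141, -0.002, 2.172]
force: [0.9, 0.3, 0.1]
grip_width: 0.0431
```

Run:
```python
from h import *
f,s=wshot('w13'); print(s['clock'],s['position'],s['tool_rot'],s['qpos'].round(2))
block(f,s,(.542,-.3548))
im=cv2.imread('pics/w13.png'); cv2.imwrite('pics/w13o.png',cv2.resize(im[100:400,140:500],None,fx=2,fy=2,interpolation=3))
```

```text
51.05 [ 0.52515728 -0.32853761  0.21428445] [-3.14104739e+00 -2.36308853e-03  2.17217075e+00] [ 0.84  0.58 -0.57  1.61  0.35  1.05  0.78]
box 302 209 22 39 775 centre by near/far edge [-3.43 -0.13] [-0.7  -0.09] skew -0.028
```

View pics/w13o.png

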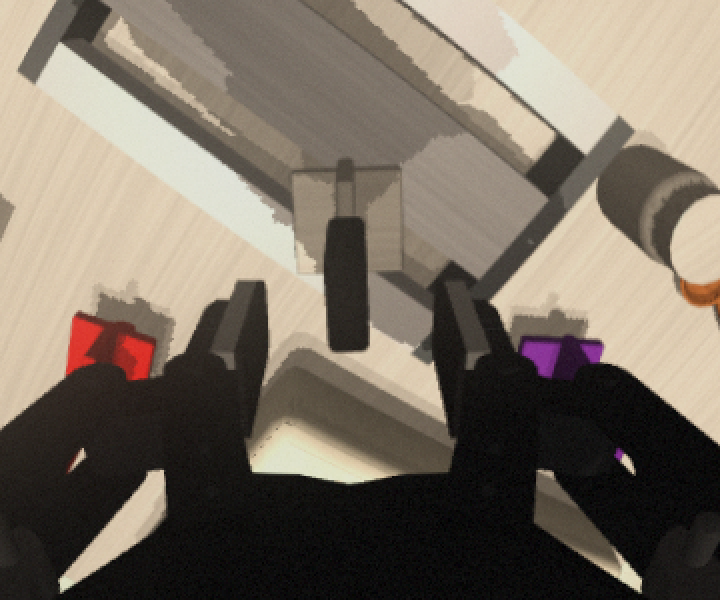

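Run:
```python
from h import *
f,s=np.load('w13.npy',allow_pickle=True);C=lambda L:[(140+u/2,100+v/2) for u,v in L]
P=C([(292,169),(400,167),(402,272),(297,274)])
c=corners(f,s,P,.06); W=[wback(f,s,u,.06) for u in P]
for i,j in((0,3),(1,2)): d=W[i]-W[j]; print(np.arctan2(d[1],d[0]))
d=W[0]-W[1]; print(np.arctan2(d[1],d[0])-np.pi/2)
rows(c[0],c[1],.20,2.2)
```

```text
centre [ 0.5429 -0.355 ] edges mm [53.7 57.1 55.4 57.2] in tool cm [-3.19 -0.04]
2.188414916478093
2.216947423007226
-4.09193397623243
shift cm [-3.15 -0.05  1.53] turn -0.034
```

Emit:
apply_moves --pt "-1.5 0 0 -0.035" --pt "-3.15 -0.05 0 -0.035" --pt "-3.15 -0.05 0 -0.035" --pt "-3.15 -0.05 0 -0.035" --pt "-3.15 -0.05 0 -0.035" --pt "-3.15 -0.05 0 -0.035" --pt "-3.15 -0.05 0 -0.035" --pt "-3.15 -0.05 0 -0.035" --pt "-3.15 -0.05 0 -0.035" --pt "-3.15 -0.05 0 -0.035"

```text
clock: 51.93
position: [0.543, -0.3549, 0.2158]
tool_rot: [3.142, 0.0, 2.202]
force: [0.2, -0.8, -0.8]
grip_width: 0.0426
```

Run:
```python
from h import *
f,s=wshot('w14'); print(s['clock'],s['position'],s['tool_rot'],s['qpos'].round(2))
block(f,s,(.5429,-.355)); rows(.5429,-.355,.111,2.2)
```

```text
51.9333 [ 0.54297441 -0.35490988  0.21577041] [3.14157571e+00 2.81259295e-05 2.20243347e+00] [ 0.85  0.63 -0.57  1.53  0.36  1.09  0.83]
box 302 171 23 66 1406 centre by near/far edge [-0.09 -0.06] [ 0.11 -0.01] skew -0.014
shift cm [ 0.000e+00 -1.000e-02  1.047e+01] turn 0.002
```

Centred (mean offset ≈ 0). Grasp and lift.

Emit:
apply_moves --pt "0 0 1.5 0" --pt "0 0 3.5 0" --pt "0 0 6 0" --pt "0 0 8.5 0" --pt "0 0 10 0" --pt "0 0 10.4 0" --pt "0 0 10.4 0" --pt "0 0 10.4 0" --pt "0 0 10.4 0" --pt "0 0 10.4 0"

```text
clock: 52.82
position: [0.5435, -0.3553, 0.1129]
tool_rot: [3.141, 0.002, 2.202]
force: [-0.3, 0.2, -0.1]
grip_width: 0.0427
```

Emit:
apply_moves --pt "0 0 0 0" --pt "0 0 0 0" --pt "0 0 0 0" --pt "0 0 0 0" --pt "0 0 0 0" --pt "0 0 0 0" --pt "0 0 0 0" --pt "0 0 -1 0" --pt "0 0 -3 0" --pt "0 0 -6 0" --claw 1

```text
clock: 53.65
position: [0.5417, -0.3544, 0.1706]
tool_rot: [-3.14, -0.004, 2.203]
force: [-0.7, -0.7, -3.2]
grip_width: 0.0153
```

Emit:
apply_moves --pt "0 0 -3.5 0" --pt "0 0 -7 0" --pt "0 0 -11 0" --pt "0 0 -14.5 0" --pt "0 0 -17.5 0" --pt "0 0 -19 0" --pt "0 0 -19 0" --pt "0 0 -19 0" --pt "0 0 -19 0" --pt "0 0 -19 0"

```text
clock: 54.48
position: [0.5425, -0.3548, 0.3602]
tool_rot: [-3.141, -0.002, 2.203]
force: [-0.0, -0.3, -3.4]
grip_width: 0.0153
```

Run:
```python
from h import *
s=telemetry.observe();print(s['clock'],s['position'],s['tool_rot'],s['force'],s['grip_width']); rows(*goal(3),.36,Q[2]+np.pi/2)
```

```text
54.4833 [ 0.54252364 -0.35479425  0.36021085] [-3.14071121e+00 -2.16544496e-03  2.20279034e+00] [-0.02857086 -0.26903352 -3.44583975] 0.015252390617028598
shift cm [36.5  28.78  0.07] turn 0.726
```

Emit:
apply_moves --pt "2.8 2.2 0 0.07" --pt "5.8 4.6 0 0.14" --pt "8.9 7 0 0.21" --pt "12 9.5 0 0.28" --pt "15.1 11.9 0 0.35" --pt "18.2 14.4 0 0.42" --pt "21.3 16.8 0 0.49" --pt "24.4 19.2 0 0.56" --pt "27.5 21.7 0 0.63" --pt "30 23.7 0 0.726"

```text
clock: 55.32
position: [0.5564, 0.03, 0.3609]
tool_rot: [-3.14, -0.0, 1.475]
force: [1.3, 0.5, -1.5]
grip_width: 0.0151
```

Run:
```python
from h import *
s=telemetry.observe();print(s['clock'],s['position'],s['tool_rot'],s['force']); rows(*goal(3),.236,Q[2]+np.pi/2)
```

```text
55.3167 [0.55635469 0.030047   0.36093172] [-3.14023732e+00 -4.50871316e-04  1.47520767e+00] [ 1.29499131  0.52602798 -1.51176817]
shift cm [ 7.95 -0.47 12.5 ] turn -0.001
```

Emit:
apply_moves --pt "3 -0.2 0 0" --pt "6 -0.4 0 0" --pt "7.9 -0.45 0 0" --pt "7.9 -0.45 2 0" --pt "7.9 -0.45 5 0" --pt "7.9 -0.45 8 0" --pt "7.9 -0.45 11 0" --pt "7.9 -0.45 12.4 0" --pt "7.9 -0.45 12.4 0" --pt "7.9 -0.45 12.4 0"

```text
clock: 56.15
position: [0.5596, 0.1062, 0.2371]
tool_rot: [-3.14, 0.0, 1.477]
force: [0.3, -0.3, -2.1]
grip_width: 0.0153
```

Run:
```python
from h import *
s=telemetry.observe();print(s['clock'],s['position'],s['tool_rot'],s['force']); rows(*goal(3),.186,Q[2]+np.pi/2)
```

```text
56.15 [0.55962491 0.10617957 0.23714689] [-3.13966036e+00  1.32647824e-04  1.47682766e+00] [ 0.30776707 -0.28888612 -2.09000027]
shift cm [ 0.35 -0.07  5.11] turn 0.001
```

Emit:
apply_moves --pt "0.35 -0.07 0 0" --pt "0.35 -0.07 0 0" --pt "0.35 -0.07 0.5 0" --pt "0.35 -0.07 1 0" --pt "0.35 -0.07 1.4 0" --pt "0.35 -0.07 1.7 0" --pt "0.35 -0.07 1.9 0" --pt "0.35 -0.07 2.0 0" --pt "0.35 -0.07 2.0 0" --pt "0.35 -0.07 2.0 0"

```text
clock: 56.98
position: [0.5597, 0.1097, 0.2178]
tool_rot: [3.141, -0.0, 1.477]
force: [0.4, -0.2, -2.1]
grip_width: 0.0153
```

Run:
```python
from h import *
rows(*goal(3),.186,Q[2]+np.pi/2)
```

```text
shift cm [-0.01 -0.06  3.18] turn 0.0
```

Emit:
apply_moves --pt "0 -0.06 0.4 0" --pt "0 -0.06 0.8 0" --pt "0 -0.06 1.1 0" --pt "0 -0.06 1.4 0" --pt "0 -0.06 1.7 0" --pt "0 -0.06 2.0 0" --pt "0 -0.06 2.3 0" --pt "0 -0.06 2.6 0" --pt "0 -0.06 2.8 0" --pt "0 -0.06 2.9 0"

```text
clock: 57.82
position: [0.559, 0.1098, 0.1883]
tool_rot: [-3.141, 0.0, 1.477]
force: [0.3, -0.1, -3.4]
grip_width: 0.0152
```

Emit:
apply_moves --pt "0 0 0.05 0" --pt "0 0 0.1 0" --pt "0 0 0.15 0" --pt "0 0 0.2 0" --pt "0 0 0.25 0" --pt "0 0 0.28 0" --pt "0 0 0.28 0" --pt "0 0 0.28 0" --pt "0 0 0.28 0" --pt "0 0 0.28 0"

```text
clock: 58.65
position: [0.5592, 0.11, 0.187]
tool_rot: [3.141, 0.0, 1.477]
force: [-8.1, -0.6, 16.8]
grip_width: 0.0152
```

Contact at the expected height. Release, back off and check.

Emit:
apply_moves --pt "0 0 0 0" --pt "0 0 0 0" --pt "0 0 0 0" --pt "0 0 0 0" --pt "0 0 -2 0" --pt "0 0 -5 0" --pt "0 0 -8.5 0" --pt "0 0 -12 0" --pt "0 0 -15 0" --pt "0 0 -16 0" --claw 0.5

```text
clock: 59.48
position: [0.56, 0.1103, 0.3503]
tool_rot: [3.137, -0.002, 1.477]
force: [0.5, 0.1, 0.7]
grip_width: 0.0423
```

Emit:
apply_moves --pt "-4 0 0 0" --pt "-8 0 0 0" --pt "-12 0 0 0" --pt "-16 0 0 0" --pt "-20 0 0 0" --pt "-24 0 0 0" --pt "-28 0 0 0" --pt "-30 0 0 0" --pt "-30 0 0 0" --pt "-30 0 0 0"

```text
clock: 60.32
position: [0.5305, -0.19, 0.3454]
tool_rot: [-3.141, -0.0, 1.474]
force: [0.7, 0.4, -0.3]
grip_width: 0.043
```

Run:
```python
from h import *
f=cams.grab_frame('scene');save(f,'sf.png');print([(round(d['score'],2),np.round(d['uv'],1)) for d in cams.pinpoint('scene','lever_bar')[:2]])
w,s=wshot('wf'); print(s['clock'],s['position'])
print([(round(d['score'],2),np.round(d['uv'],1),wback(w,s,d['uv'],.095).round(3)) for d in cams.pinpoint('wrist','paddle1')])
a=cv2.resize(cv2.imread('pics/sf.png')[110:330,200:480],(460,361),interpolation=3)
b=cv2.resize(cv2.imread('pics/wf.png')[:220,180:520],(340,220))
c=np.zeros((361,340,3),np.uint8);c[:220]=b;cv2.imwrite('pics/fin.png',np.hstack([a,c]))
```

```text
[(0.8, array([401.5, 142.6]))]
60.4167 [ 0.53100283 -0.18798699  0.34569543]
[(0.97, array([229. ,  32.3]), array([ 0.439, -0.005,  0.095])), (0.93, array([312.6,  21.5]), array([ 0.546, -0.006,  0.095])), (0.9, array([301.6, 323.2]), array([ 0.486, -0.447,  0.095])), (0.77, array([166.1, 203.5]), array([ 0.311, -0.224,  0.095])), (0.73, array([422.7, 244.1]), array([ 0.679, -0.322,  0.095]))]
```

View pics/fin.png

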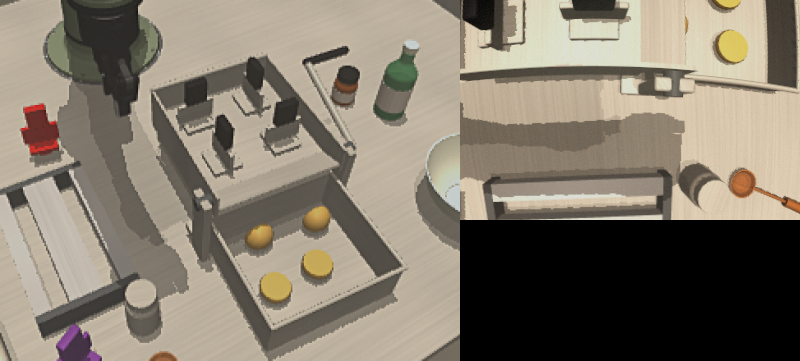

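```bash
python3 -c "
from workcell import workorder; print(workorder.job_done())"
```

```text
the job is handed in; nothing more can be done
None
```

The job is done and handed in at about 60 s of the 208 s allowed.

**Pan:** I tipped it with the lever to about 1.20 rad (69°), worked out from how far the bar travelled. I held it there for about 6 s, then brought it back and pressed it against its level stop with about 43 N. All four potato halves are in the tray.

**Paddles:** All four were moved from the rack into sockets 2, 4, 1 and 3, in that order. Each one went down without resistance and met contact of 17–51 N within about 1 mm of the height expected with its collar on the floor.

**Last checks:**
- The final pictures show four upright paddles in the pan and the rack empty.
- All four potato halves are in the tray. The shaker, oil and spice, and the look-alikes that show in those pictures, look unmoved.
- The lever bar sits within 1 pixel of its starting position in the scene camera. A top-camera reading taken just after levelling was about 2.5 pixels off, which I took as noise.
- The close-up wrist view showed only the two paddles nearest it. Sockets 1 and 3 rest on contact height and the scene picture.
- One in-hand measurement of the first paddle's collar read 54 mm instead of 56 mm. I ignored it, and that paddle still went in freely.

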